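# Tuck an oil baffle under its lapped plate on a cylinder head

## Robot

A 7-joint arm with a two-finger parallel gripper is mounted at the origin on the work surface. World frame = base frame: x ahead of the robot, y to its left, z up, the work surface at z = 0. Lengths are in m, angles in rad, forces in N, time in s.
With the tool pointing down it reaches from about 0.425 to 0.925 m from the base axis. Payload 6.8 kg.
Tool frame: the origin (TCP) lies between the finger pads; the fingertips stand 14 mm ahead of it and the grasp point (between the pads) lies 5 mm behind it; z points along the fingers, y is the direction in which the jaws open and shut (so a half turn about z gives the same grasp; the last joint's range is limited). The gripper opens to 85 mm and grips with 20 to 120 N. Pads are 22 mm wide; open, the fingers measure 114 mm over their backs; the gripper's body (76 mm by 85 mm) begins 54 mm behind the grasp point. The pads swing forward as they close: fully open they stand 13 mm farther back than shut.
Start: joints at [1.139, 0.477, 0.022, 1.555, -0.011, 1.109, -0.083], TCP at [0.215, -0.64, 0.245] pointing down, gripper open.
Joint ranges: [-2.96, 2.96], [-0.34, 2.1], [-1.41, 1.46], [0.24, 2.44], [-1.37, 4.51], [0.17, 1.92], [-2.96, 2.96]. Speed limits (rad/s): [2.39, 2.39, 3.14, 3.14, 3.14, 3.14, 3.14].

## Interface

Orientations are given as a unit quaternion [w, x, y, z].
In Python, from station import bot gives the robot as it stands.
- The arm moves only by the shell command python3 -m crank 'ROWS' [FORCE]. ROWS is JSON, a list of rows, each a list of 3 entries, a list of its own where there are three numbers: the shift along the tool's x, y, z in m, then the turn, a rotation vector about the tool's x, y, z in degrees, then the finger opening in m, from 0 to 0.0854. A call has 1 to 10 rows; each row shifts and turns the commanded pose from where the row before left it, along the tool's axes as they then stand; what a row does not reach is not made up. A row lasts 1/8 s, in which the tool goes at most 62.5 mm and 10.7 degrees, less where a joint would pass 70% of its speed; a pose out of reach is approached as far as the arm can. A call is refused whole if a number of a shift passes 0.0625 or a number of a turn 10.7, either way. A call with a gripper value outside its range is refused whole. The fingers move at their own pace and stop on an object; FORCE is the grip in N (left out, the last holds). Time passes only in rows, so rows that do not move let the fingers close. It gives the time, the measured TCP pose, the force and the opening at its end, in the units of the state.
- bot.get_obs(): the state, without advancing time (a new reading comes with each control period).
- bot.read_camera(name): name is "side" or "top" or "wrist"; returns (picture, depth): 384x512x3 uint8, red, green, blue; 384x512 float32, m along the optical axis (not along the pixel's ray), 0 where there is no reading.
- bot.calibration(name): a dict with "fx", "fy", "cx", "cy" (pixels), "D" ([k1, k2, p1, p2, k3] as OpenCV has them; the pictures are not rectified), "extrinsics" (4x4, takes a point from camera to world coordinates). Camera axes: x right, y down, z forward; pixel columns grow to the right and rows downward; lengths in m; the calibration is good to about 2 mm. A picture is of the moment at which its call begins: read the wrist's pose just before it. calibration takes no time and is no camera call; for the wrist camera it gives the pose at the moment of the call.
- bot.hand_in(): hands the job in, once; it reports no verdict.
The state is a dict: "t": time; "q": joint angles; "joint_vel": joint speeds; "joint_torque": joint torques, N m; "eef_pos": TCP position; "tool_rot": TCP orientation; "contact_force": force on the tool from outside, world axes, zero at the start; "torque": the same for the moment, N m; "gripper_width": opening from 0.0 (shut) to 1.0 (fully open).
Only numpy, scipy, OpenCV 4.12 (cv2) and the standard library are available. Lean on these libraries where they do the work, as an engineer would, in place of code of your own. Each camera call takes 0.05 s, during which the arm holds its last target.

## Task

On the cylinder head, slip the loose plain spacer sleeve over the bare stud until it sits on the deck and let go of it; it and the sleeve already fitted flank the baffle strip. Then pick up the baffle strip by its fin, lay it on the deck between the two sleeves and slide its long front edge squarely about 20 mm under the lapped sheet plate without lifting that plate. Finish while still holding the strip by the fin, pressing it down flat on the deck with about 10 N; leave the other things on the bench where they are.

Things in the scene. Friction and masses are not known exactly. Their poses are not given: they have to be found in the camera images.
- head: Fixed cylinder head: black casting 200 (x) x 270 (y) mm, flat bright deck 55 mm above the bench. Origin: centre of its underside; x points from the three black intake stubs (robot side) to the lapped plate, z up. Studs at x -45, y -98 mm (bare) and y +98 mm (wears a 30 mm wide, 30 mm high sleeve and a nut). Deck clear between them and from x -100 to the lapped plate's edge at x +20 mm.
- stud_foot (a point): Foot of the bare stud: point on its axis at deck height; axes as the head's. The stud is 12 mm in diameter and 46 mm high above the deck, with a coned top.
- lap_edge (a point): Point on the deck straight below the middle of the lapped plate's free front edge; axes as the head's. From here the plate covers 75 mm in +x and 125 mm to each side; the space under it is open 70 mm deep and 110 mm to each side. Its flat underside is 6 mm above the deck; the foremost 6 mm are turned up, to 11 mm above the deck.
- lap (a joint): Hinge angle of the lapped sheet-steel plate (0.2 kg) in rad: 0 resting on its ledges, grows as its free front edge is lifted. Only its own weight keeps it down; the hinge is at its far edge, 75 mm behind the free edge.
- strip: Loose aluminium baffle strip, 0.2 kg: flat plate 90 (x) x 150 (y) x 3 mm with an upright fin 10 mm thick (x), 60 mm long (y), its top 33 mm above the underside, centred at x -25, y 0 mm. Origin: centre of the underside. The front edge to tuck in is the long one at x +45 mm, farther from the fin. Starts flat on the bench, facing within 0.35 rad of ahead.
- edge_left (a point): Left end of the strip's front edge, on its underside (strip frame x +45, y +75, z 0 mm).
- edge_right (a point): Right end of the strip's front edge, on its underside (strip frame x +45, y -75, z 0 mm).
- sleeve: Loose spacer sleeve: plain steel ring standing upright, outside diameter 30 mm, bore 15 mm, height 30 mm, about 90 g. Origin: centre of its underside, z along the bore. It stands on the bench to the right of the head or to the left of it (it swaps places with the socket).
- socket: Bystander: wrench socket, stepped solid steel cylinder 25 mm in diameter, 58 mm tall, standing. Origin: centre of its underside.
- ratchet: Bystander: ratchet wrench, about 270 mm long, lying between robot and head. Origin: under the middle of its bar.
- screwdriver: Bystander: screwdriver lying on the right of the bench.
- spray: Bystander: spray can, 60 mm in diameter, 180 mm tall, far left. Origin: centre of its underside.
- beaker: Bystander: plastic cup, 70 mm in diameter, 75 mm tall, on the left. Origin: centre of its underside.
- scriber: Bystander: marking pencil with round ends, 10 mm thick, 120 mm long, lying near the robot on the right.

How it is judged:
By the outcome, as a careful person would: the job done as asked, in the order asked, and still so for the second after the job is handed in, while the arm keeps its last pose, push and grip.
It also fails if it takes over 70 s, if anything falls off the work surface, if the arm or the gripper's body presses on something with over 40 N, if the wrist force passes 120 N, or if a joint passes its speed limit or range.

## Working session

There is one attempt and no reset: what is moved stays moved. The work goes in short steps, Python scripts to look and compute and a shell command to move; the robot and the scene stay as the last step left them, time stands still between calls to the robot, and variables do not carry over. Pictures are saved under pics/ and viewed, and the job is handed in when it is done.

```bash
ls -la; mkdir -p pics; python3 - <<'E'
from station import bot
import cv2, numpy as np
o=bot.get_obs(); print(o)
for n in ["side","top","wrist"]:
    c=bot.calibration(n); print(n,{k:np.round(v,4).tolist() for k,v in c.items()})
    im,d=bot.read_camera(n); cv2.imwrite(f"pics/{n}0.png",im[:,:,::-1]); np.savez(f"pics/{n}0.npz",im=im,d=d,E=c["extrinsics"])
E
```

```text
total 12
drwxr-xr-x  3 agent agent 4096 Dec  7 13:59 .
drwxr-xr-x 23 root  root  4096 Dec  7 13:59 ..
drwxr-xr-x  2 agent agent 4096 Dec  7 13:59 pics
{'t': 0.0, 'q': array([ 1.1388959 ,  0.47780544,  0.02231914,  1.55647954, -0.01149299,
        1.1092892 , -0.08309272]), 'joint_vel': array([-0.00043903, -0.0010907 ,  0.00042293, -0.00238311, -0.00095934,
       -0.00293425,  0.00016599]), 'joint_torque': array([-7.67459496e-04, -5.96458554e+01,  1.60737231e+00, -2.81199288e+01,
        1.24006224e-02,  9.45305976e-03, -7.22588027e-06]), 'eef_pos': array([ 0.21457825, -0.63937423,  0.24430985]), 'tool_rot': array([-9.01342011e-04,  9.86918307e-01,  1.61218473e-01, -2.15736667e-04]), 'contact_force': array([-0.37030696,  0.0619709 ,  0.68992641]), 'torque': array([-0.00362994, -0.02164597, -0.01655486]), 'gripper_width': 1.0038369429599503}
side {'fx': 404.1011, 'fy': 404.1011, 'cx': 258.0045, 'cy': 191.3006, 'D': [-0.05, 0.0, 0.0, 0.0, 0.0], 'extrinsics': [[0.7313, -0.3592, 0.5798, -0.1262], [-0.6821, -0.3816, 0.6238, -0.631], [-0.0028, -0.8517, -0.5241, 0.6818], [0.0, 0.0, 0.0, 1.0]]}
top {'fx': 406.2901, 'fy': 406.2901, 'cx': 261.8374, 'cy': 190.8278, 'D': [-0.0106, 0.0, 0.0, 0.0, 0.0], 'extrinsics': [[0.0035, -0.9896, 0.144, 0.3751], [-0.9999, -0.0057, -0.0155, 0.0886], [0.0161, -0.1439, -0.9895, 1.2763], [0.0, 0.0, 0.0, 1.0]]}
wrist {'fx': 300.6178, 'fy': 300.6178, 'cx': 250.9692, 'cy': 192.446, 'D': [-0.0055, 0.0, 0.0, 0.0, 0.0], 'extrinsics': [[0.3191, -0.9118, -0.2585, 0.2789], [-0.9477, -0.3076, -0.0848, -0.6161], [-0.0022, 0.2721, -0.9623, 0.3725], [0.0, 0.0, 0.0, 1.0]]}
```

View pics/top0.png

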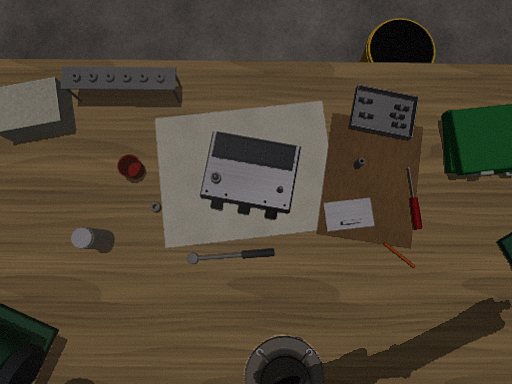

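View pics/side0.png

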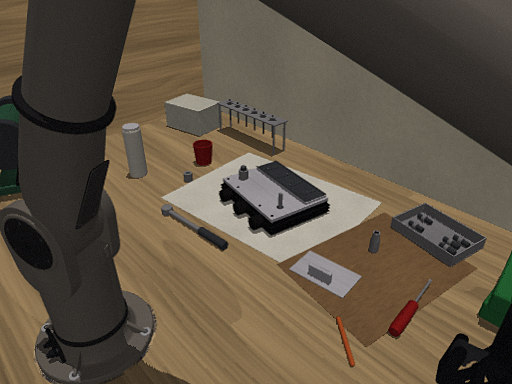

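View pics/wrist0.png

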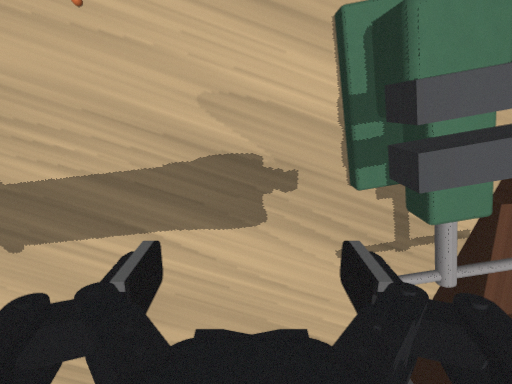

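The top picture shows the sleeve at about (156,207), left of the head. The socket is at (361,162) and the strip at (349,214) with its fin at (351,222). The bare stud is at (280,189) and the fitted one at (215,177).

```bash
cat > h.py <<'E'
import cv2, numpy as np
from station import bot
from scipy.spatial.transform import Rotation as R
def shot(name,tag):
    c=bot.calibration(name); im,d=bot.read_camera(name)
    cv2.imwrite(f"pics/{tag}.png",im[:,:,::-1]); np.savez(f"pics/{tag}.npz",im=im,d=d,E=c["extrinsics"],name=name)
    return im,d,c
def load(tag):
    z=np.load(f"pics/{tag}.npz"); n=str(z["name"]) if "name" in z else tag[:-1]
    c=dict(bot.calibration(n)); c["extrinsics"]=z["E"]; return z["im"],z["d"],c
def rays(c,uv):
    K=np.array([[c["fx"],0,c["cx"]],[0,c["fy"],c["cy"]],[0,0,1]])
    p=cv2.undistortPoints(np.asarray(uv,float).reshape(-1,1,2),K,np.array(c["D"],float))[:,0]
    E=np.array(c["extrinsics"]); d=np.c_[p,np.ones(len(p))]@E[:3,:3].T
    return E[:3,3],d
def onplane(c,uv,z):
    o,d=rays(c,uv); return o+d*((z-o[2])/d[:,2])[:,None]
def bydepth(c,uv,dep):
    o,d=rays(c,uv); uv=np.round(np.asarray(uv)).astype(int).reshape(-1,2); return o+d*dep[uv[:,1],uv[:,0]][:,None]
def cross(c1,uv1,c2,uv2):
    o1,d1=rays(c1,[uv1]);o2,d2=rays(c2,[uv2]);d1=d1[0];d2=d2[0]
    s=np.linalg.lstsq(np.c_[d1,-d2],o2-o1,rcond=None)[0]
    a=o1+d1*s[0];b=o2+d2*s[1]; return (a+b)/2,np.linalg.norm(a-b)
def proj(c,P):
    E=np.linalg.inv(np.array(c["extrinsics"])); K=np.array([[c["fx"],0,c["cx"]],[0,c["fy"],c["cy"]],[0,0,1]])
    r,_=cv2.Rodrigues(E[:3,:3]); return cv2.projectPoints(np.asarray(P,float).reshape(-1,1,3),r,E[:3,3],K,np.array(c["D"],float))[0][:,0]
def st():
    o=bot.get_obs(); r=R.from_quat(np.array(o["tool_rot"])[[1,2,3,0]]); m=r.as_matrix()
    print("t %.2f"%o["t"],"tcp",np.round(o["eef_pos"],4),"z",np.round(m[:,2],4),"y",np.round(m[:,1],4),"F",np.round(o["contact_force"],1),"M",np.round(o["torque"],2),"g %.3f"%o["gripper_width"],"q",np.round(o["q"],2))
    return o,m
def goto(target,jawdir,o=None):
    """remaining shift (tool axes, tool pointing down) and yaw about tool z (deg) to point jaw y along jawdir (mod 180)"""
    o,m=st(); 
    # tilt correction + yaw
    z=np.array([0,0,-1.]); y=np.array([jawdir[0],jawdir[1],0.]);y/=np.linalg.norm(y)
    best=None
    for s in (1,-1):
        M=np.c_[np.cross(s*y,z),s*y,z]; rv=R.from_matrix(m.T@M).as_rotvec(degrees=True)
        print("turn(tool) %s  shift in present tool axes %s mm; in final tool axes %s"%(np.round(rv,2),np.round(1e3*m.T@(target-o["eef_pos"]),1),np.round(1e3*M.T@(target-o["eef_pos"]),1)))
E
python3 - <<'E'
from h import *
im,d,c=load("top0")
for n,uv in dict(sleeve=(156,207),socket=(361,161),strip=(349,214),fin=(351,221),stud=(280,189),stud2=(215,177),deck=(250,185),plate=(257,150),bench=(180,150)).items():
    print(n,np.round(bydepth(c,[uv],d),3), np.round(onplane(c,[uv],0.0),3))
big=cv2.resize(im[95:255,140:380],None,fx=3.3,fy=3.3,interpolation=cv2.INTER_CUBIC)
cv2.imwrite("pics/topbig.png",big[:,:,::-1])
E
```

```text
sleeve [[0.507 0.4   0.006]] [[0.507 0.401 0.   ]]
socket [[ 0.647 -0.236  0.057]] [[ 0.66  -0.251  0.   ]]
strip [[ 0.488 -0.206  0.003]] [[ 0.488 -0.207  0.   ]]
fin [[ 0.464 -0.205  0.034]] [[ 0.466 -0.213  0.   ]]
stud [[0.552 0.017 0.098]] [[0.567 0.011 0.   ]]
stud2 [[0.587 0.208 0.098]] [[0.604 0.218 0.   ]]
deck [[0.571 0.106 0.053]] [[0.579 0.106 0.   ]]
plate [[0.678 0.085 0.063]] [[0.694 0.085 0.   ]]
bench [[ 0.692  0.332 -0.001]] [[0.692 0.332 0.   ]]
```

View pics/topbig.png

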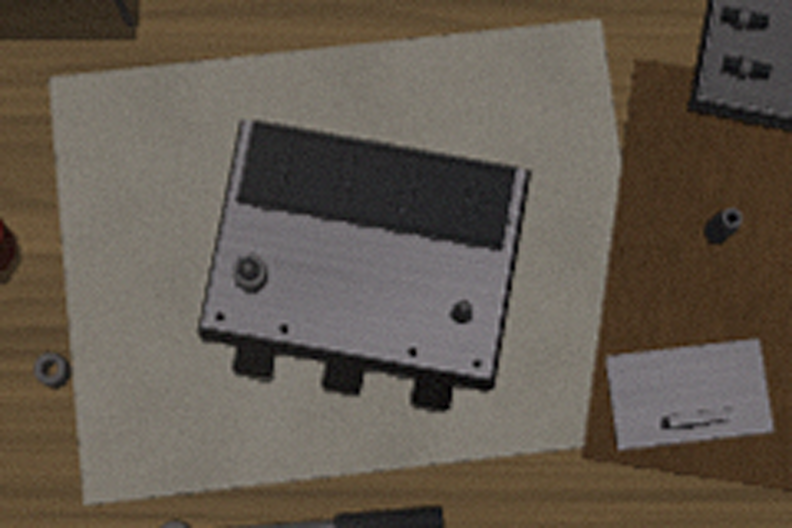

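```bash
python3 - <<'E'
from h import *
o,m=st(); print(m.round(4))
# refine from top with depth: sleeve mask, studs, strip
im,d,c=load("top0")
v,u=np.mgrid[0:384,0:512]; uv=np.c_[u.ravel(),v.ravel()]
P=bydepth(c,uv,d); ok=d.ravel()>0
def box(x0,x1,y0,y1,z0,z1): return ok&(P[:,0]>x0)&(P[:,0]<x1)&(P[:,1]>y0)&(P[:,1]<y1)&(P[:,2]>z0)&(P[:,2]<z1)
def rep(n,k): print(n,k.sum(),P[k].mean(0).round(4),P[k].min(0).round(3),P[k].max(0).round(3))
rep("sleeve",box(.46,.56,.36,.44,.022,.05)); rep("socket",box(.6,.7,-.28,-.2,.02,.09))
rep("stud",box(.52,.59,-.02,.05,.065,.12)); rep("nut",box(.55,.62,.17,.24,.07,.12))
k=box(.40,.58,-.32,-.1,.0015,.006)&(im.reshape(-1,3).min(1)>100); rep("strip",k)
print(cv2.minAreaRect(P[k][:,:2].astype(np.float32)))
k=box(.40,.58,-.32,-.1,.02,.05); rep("fin",k); print(cv2.minAreaRect(P[k][:,:2].astype(np.float32)))
k=box(.44,.8,-.1,.3,.05,.058); rep("deck",k); print(cv2.minAreaRect(P[k][:,:2].astype(np.float32)))
k=box(.44,.8,-.1,.3,.0595,.07); rep("plate",k);print(cv2.minAreaRect(P[k][:,:2].astype(np.float32)))
E
```

```text
t 0.15 tcp [ 0.2146 -0.6395  0.2446] z [-5.0e-04  1.3e-03 -1.0e+00] y [ 0.3182 -0.948  -0.0014] F [ 0.4 -0.1 -0.1] M [0.03 0.03 0.  ] g 0.997 q [ 1.14  0.48  0.02  1.56 -0.01  1.11 -0.08]
[[ 9.480e-01  3.182e-01 -5.000e-04]
 [ 3.182e-01 -9.480e-01  1.300e-03]
 [-1.000e-04 -1.400e-03 -1.000e+00]]
sleeve 60 [0.5076 0.399  0.0293] [0.495 0.385 0.023] [0.52  0.413 0.035]
socket 66 [ 0.6468 -0.2332  0.0464] [ 0.636 -0.247  0.021] [ 0.662 -0.223  0.062]
stud 18 [0.5558 0.0181 0.0937] [0.552 0.014 0.07 ] [0.561 0.023 0.105]
nut 81 [0.5898 0.2092 0.0895] [0.577 0.196 0.075] [0.605 0.224 0.104]
strip 727 [ 0.4925 -0.1961  0.0034] [ 0.438 -0.282  0.002] [ 0.574 -0.1    0.006]
((0.5063281059265137, -0.1911804974079132), (0.13666437566280365, 0.1812416911125183), 0.5612764358520508)
fin 68 [ 0.4641 -0.2066  0.0325] [ 0.458 -0.237  0.022] [ 0.47  -0.176  0.039]
((0.46432915329933167, -0.20677544176578522), (0.00985731091350317, 0.06081840768456459), 6.5768256187438965)
deck 3078 [0.5829 0.1087 0.0546] [ 0.5   -0.042  0.05 ] [0.74  0.254 0.058]
((0.6183161735534668, 0.10629257559776306), (0.27019941806793213, 0.1997060924768448), 79.9192123413086)
plate 2094 [0.6724 0.0971 0.0639] [ 0.512 -0.035  0.06 ] [0.737 0.234 0.07 ]
((0.623191773891449, 0.10530123114585876), (0.25713038444519043, 0.1905626505613327), 80.13973236083984)
```

```bash
python3 -m crank '[[[0.045,-0.0416,0],[0,0,0],0.0854],[[0.045,-0.0416,0],[0,0,0],0.0854],[[0.045,-0.0416,0],[0,0,0],0.0854],[[0.045,-0.0416,0],[0,0,0],0.0854],[[0.045,-0.0416,0],[0,0,0],0.0854],[[0.045,-0.0416,0],[0,0,0],0.0854],[[0.045,-0.0416,0],[0,0,0],0.0854],[[0.04,-0.04,0],[0,0,0],0.0854]]'; python3 - <<'E'
from h import *
st(); shot("wrist","w1")
E
```

```text
t: 1.15
eef_pos: [0.4467, -0.2109, 0.2454]
tool_rot: [0.0, 0.987, 0.161, 0.0]
contact_force: [1.1, 0.1, -0.3]
gripper_width: 1.001
t 1.15 tcp [ 0.4467 -0.2109  0.2454] z [ 4.e-04 -1.e-04 -1.e+00] y [ 3.187e-01 -9.479e-01  2.000e-04] F [ 1.1  0.1 -0.3] M [-0.01 -0.04 -0.  ] g 1.001 q [ 0.52  0.19 -0.23  1.97  0.05  0.99 -0.98]
```

View pics/w1.png

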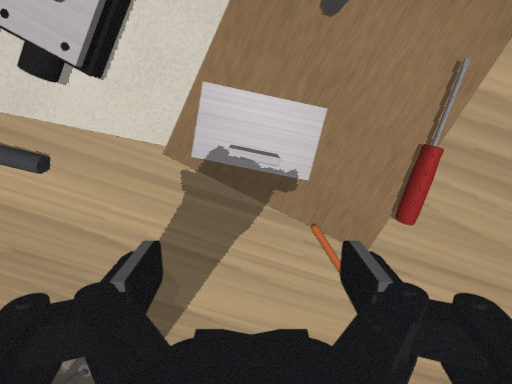

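```bash
python3 -m crank '[[[0.0336,-0.0499,0],[0,0,0],0.0854],[[0.0336,-0.0499,0],[0,0,0],0.0854],[[0.0336,-0.0499,0],[0,0,0],0.0854],[[0.0336,-0.0499,0],[0,0,0],0.0854],[[0.0336,-0.0499,0],[0,0,0],0.0854]]'; python3 - <<'E'
from h import *
st(); shot("wrist","w2")
im,d,c=load("w1")
pts=[(204,82),(327,108),(310,180),(192,156)]
print(onplane(c,pts,0.003).round(4)); print(bydepth(c,[(250,120)],d).round(4))
v,u=np.mgrid[0:384,0:512]; uv=np.c_[u.ravel(),v.ravel()]
P=bydepth(c,uv,d); ok=(d.ravel()>0)&(u.ravel()>180)&(u.ravel()<340)&(v.ravel()>70)&(v.ravel()<190)
k=ok&(P[:,2]>.029)&(P[:,2]<.037); print("fin",k.sum(),P[k].mean(0).round(4),cv2.minAreaRect(P[k][:,:2].astype(np.float32)))
hs=cv2.cvtColor(im,cv2.COLOR_RGB2HSV).reshape(-1,3)
k=ok&(hs[:,1]<50)&(P[:,2]<.007)&(u.ravel()>185); print("strip",k.sum(),P[k].mean(0).round(4),cv2.minAreaRect(P[k][:,:2].astype(np.float32)))
E
```

```text
t: 1.82
eef_pos: [0.5261, 0.0784, 0.2453]
tool_rot: [0.0, 0.987, 0.161, 0.0]
contact_force: [0.7, -0.2, -0.4]
gripper_width: 1.0
t 1.82 tcp [0.5261 0.0784 0.2453] z [ 1.e-04 -3.e-04 -1.e+00] y [ 3.176e-01 -9.482e-01  3.000e-04] F [ 0.7 -0.2 -0.4] M [-0.    0.02  0.01] g 1.000 q [ 0.08  0.27 -0.42  1.87  0.13  1.02 -1.63]
[[ 0.5206 -0.1264  0.003 ]
 [ 0.5393 -0.2729  0.003 ]
 [ 0.4511 -0.2863  0.003 ]
 [ 0.4328 -0.1365  0.003 ]]
[[ 0.4969 -0.1907  0.0032]]
fin 468 [ 0.4608 -0.2061  0.0323] ((0.46060866117477417, -0.2064322829246521), (0.010352281853556633, 0.05967874079942703), 7.071516513824463)
strip 8943 [ 0.4895 -0.2006  0.0024] ((0.4889110028743744, -0.19354413449764252), (0.09990188479423523, 0.17209497094154358), 6.747176170349121)
```

View pics/w2.png

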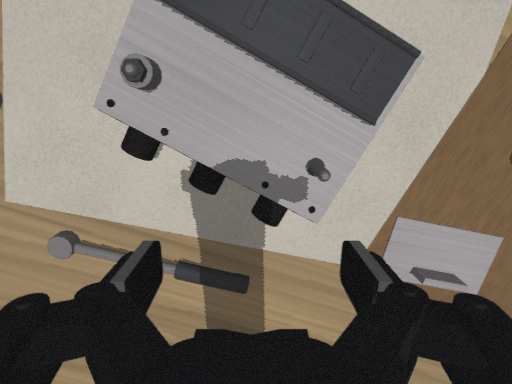

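```bash
python3 - <<'E'
from h import *
im,d,c=load("w2")
v,u=np.mgrid[0:384,0:512]; uv=np.c_[u.ravel(),v.ravel()]
P=bydepth(c,uv,d); ok=(d.ravel()>0)
def rep(n,k): print(n,k.sum(),P[k].mean(0).round(4),P[k].min(0).round(4),P[k].max(0).round(4))
U,V=u.ravel(),v.ravel()
k=ok&(abs(U-320)<25)&(abs(V-168)<25)&(P[:,2]>.07); rep("stud",k)
k=k&(P[:,2]>.095); rep("studtop",k)
k=ok&(abs(U-138)<35)&(abs(V-70)<35)&(P[:,2]>.082)&(P[:,2]<.09); rep("fitted sleeve top",k); print(cv2.minEnclosingCircle(P[k][:,:2].astype(np.float32)))
k=ok&(P[:,2]>.05)&(P[:,2]<.07)&(U>90)&(U<425)&(V<230); print(cv2.minAreaRect(P[k][:,:2].astype(np.float32)))
dk=ok&(P[:,2]>.05)&(P[:,2]<.057)&(U>90)&(U<425)&(V<230); rep("deck",dk)
pl=ok&(P[:,2]>.059)&(P[:,2]<.07)&(U>160)&(U<425)&(V<130); rep("plate",pl)
# lap edge by colour: dark/bright boundary
g=cv2.cvtColor(im,cv2.COLOR_RGB2GRAY)
big=cv2.resize(im[0:240,90:430],None,fx=2.3,fy=2.3,interpolation=cv2.INTER_CUBIC); cv2.imwrite("pics/w2b.png",big[:,:,::-1])
E
```

```text
stud 210 [0.5549 0.0198 0.0923] [0.5482 0.0119 0.0701] [0.5599 0.0237 0.1021]
studtop 122 [0.5543 0.0183 0.0986] [0.5482 0.0119 0.0952] [0.5596 0.0234 0.1021]
fitted sleeve top 475 [0.588  0.2062 0.0848] [0.5731 0.195  0.082 ] [0.6024 0.2244 0.0895]
((0.5878025889396667, 0.20970678329467773), 0.015047230757772923)
((0.6147701740264893, 0.10612721741199493), (0.2704247534275055, 0.19984839856624603), 80.18865203857422)
deck 30395 [0.5809 0.1145 0.0545] [ 0.4943 -0.0432  0.0512] [0.691  0.2548 0.057 ]
plate 15710 [0.6621 0.0606 0.0634] [ 0.6135 -0.0363  0.059 ] [0.7061 0.2081 0.0682]
```

View pics/w2b.png

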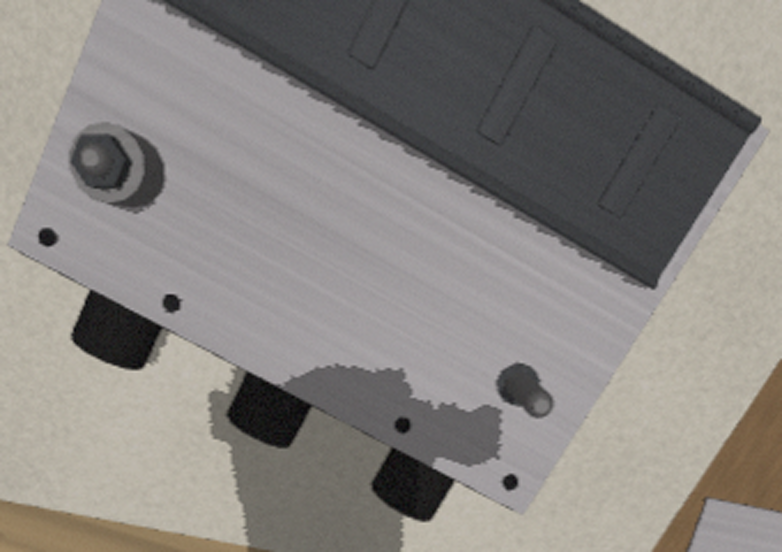

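```bash
python3 -m crank '[[[0.0151,-0.06,0],[0,0,0],0.07],[[0.0151,-0.06,0],[0,0,0],0.07],[[0.0151,-0.06,0],[0,0,0],0.07],[[0.0151,-0.06,0],[0,0,0],0.07],[[0,0,0.012],[0,0,-10.3],0.07],[[0,0,0.012],[0,0,-10.3],0.07],[[0,0,0.012],[0,0,-10.3],0.07],[[0,0,0.012],[0,0,-10.3],0.07],[[0,0,0.012],[0,0,-10.3],0.07],[[0,0,0.012],[0,0,-10],0.07]]' 60; python3 - <<'E'
from h import *
st(); im,d,c=shot("wrist","w3")
v,u=np.mgrid[0:384,0:512]; uv=np.c_[u.ravel(),v.ravel()]
P=bydepth(c,uv,d); ok=(d.ravel()>0)
k=ok&(abs(P[:,0]-.507)<.03)&(abs(P[:,1]-.4)<.03)&(P[:,2]>.027)&(P[:,2]<.034)
print(k.sum(),P[k].mean(0).round(4),cv2.minEnclosingCircle(P[k][:,:2].astype(np.float32)))
E
```

```text
t: 3.12
eef_pos: [0.5069, 0.3229, 0.1726]
tool_rot: [0.0, 0.764, 0.645, -0.0]
contact_force: [-0.3, 0.4, -0.6]
gripper_width: 0.818
t 3.12 tcp [0.5069 0.3229 0.1726] z [-4.e-04 -6.e-04 -1.e+00] y [ 9.859e-01 -1.673e-01 -3.000e-04] F [-0.3  0.4 -0.6] M [ 0.02 -0.05 -0.06] g 0.818 q [-0.15  0.53 -0.69  1.77  0.4   0.99 -1.17]
697 [0.5036 0.4003 0.0293] ((0.5035422444343567, 0.40036216378211975), 0.014920124784111977)
```

View pics/w3.png

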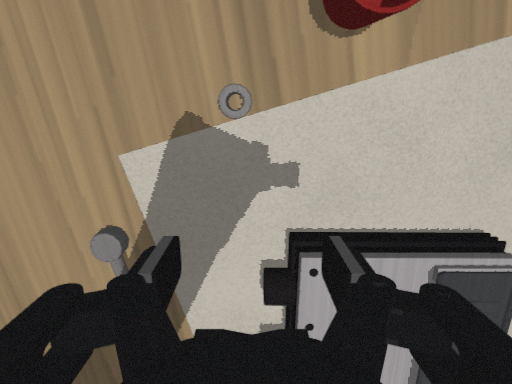

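```bash
python3 -m crank '[[[0.0378,-0.0077,0.02],[0,0,0],0.07],[[0.0378,-0.0076,0.02],[0,0,0],0.07],[[0,0,0.035],[0,0,0],0.065],[[0,0,0.035],[0,0,0],0.065],[[0,0,0.02],[0,0,0],0.065],[[0,0,0],[0,0,0],0.065]]'; python3 - <<'E'
from h import *
st(); im,d,c=shot("wrist","w4")
v,u=np.mgrid[0:384,0:512]; uv=np.c_[u.ravel(),v.ravel()]
P=bydepth(c,uv,d); ok=(d.ravel()>0)
k=ok&(abs(P[:,0]-.505)<.025)&(abs(P[:,1]-.4)<.03)&(P[:,2]>.027)&(P[:,2]<.034)
print(k.sum(),P[k].mean(0).round(4),cv2.minEnclosingCircle(P[k][:,:2].astype(np.float32)))
E
```

```text
t: 3.92
eef_pos: [0.5043, 0.3999, 0.0421]
tool_rot: [0.0, 0.766, 0.643, -0.001]
contact_force: [-0.7, -0.6, 0.1]
gripper_width: 0.762
t 3.92 tcp [0.5043 0.3999 0.0421] z [-0.0019 -0.0019 -1.    ] y [ 0.9847 -0.174  -0.0015] F [-0.7 -0.6  0.1] M [-0.    0.03  0.01] g 0.762 q [-0.35  0.74 -0.6   1.74  0.54  0.83 -1.37]
1755 [0.5039 0.4011 0.0292] ((0.5040364265441895, 0.40038418769836426), 0.015243597328662872)
```

View pics/w4.png

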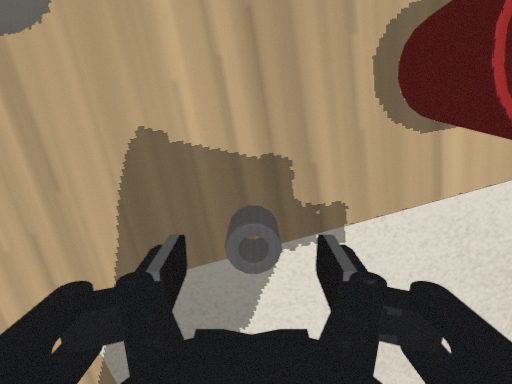

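```bash
python3 -m crank '[[[0,0,0.014],[0,0,0],0.065],[[0,0,0.01],[0,0,0],0.065],[[0,0,0],[0,0,0],0.02],[[0,0,0],[0,0,0],0.02],[[0,0,0],[0,0,0],0.02],[[0,0,0],[0,0,0],0.02],[[0,0,0],[0,0,0],0.02]]' 60; python3 - <<'E'
from h import *
st(); shot("wrist","w5")
E
```

```text
t: 4.85
eef_pos: [0.5049, 0.4012, 0.0198]
tool_rot: [-0.0, 0.766, 0.643, 0.0]
contact_force: [-1.7, -0.7, 4.7]
gripper_width: 0.334
t 4.85 tcp [0.5049 0.4012 0.0198] z [ 6.e-04  6.e-04 -1.e+00] y [ 9.850e-01 -1.727e-01  5.000e-04] F [-1.7 -0.7  4.7] M [0.1  0.11 0.01] g 0.334 q [-0.36  0.77 -0.58  1.74  0.56  0.8  -1.39]
```

View pics/w5.png

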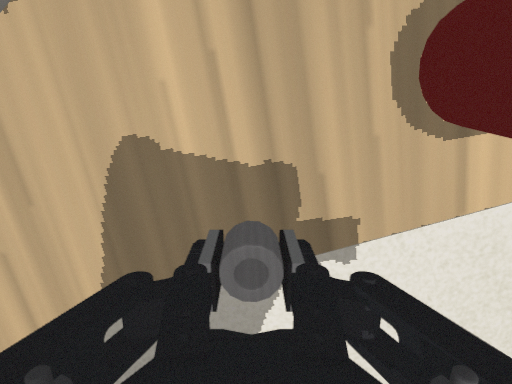

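```bash
python3 -m crank '[[[0,0,-0.02],[0,0,0],0.02],[[0,0,-0.045],[0,0,0],0.02],[[0,0,-0.055],[0,0,0],0.02],[[0,0,-0.05],[0,0,0],0.02],[[0,0,0],[0,0,0],0.02]]' && python3 - <<'E'
from h import *
o,m=st(); im,d,c=shot("wrist","w6")
v,u=np.mgrid[0:384,0:512]; uv=np.c_[u.ravel(),v.ravel()]
P=bydepth(c,uv,d); ok=(d.ravel()>0)
Q=(P-o["eef_pos"])@m
k=ok&(abs(Q[:,0])<.025)&(abs(Q[:,1])<.025)&(Q[:,2]>-.02)&(Q[:,2]<.0)
print(k.sum(),Q[k].mean(0).round(4),Q[k].min(0).round(4),Q[k].max(0).round(4))
E
python3 -m crank '[[[-0.0537,0.0167,0],[0,0,0],0.02],[[-0.0537,0.0167,0],[0,0,0],0.02],[[-0.0537,0.0167,0],[0,0,0],0.02],[[-0.0537,0.0167,0],[0,0,0],0.02],[[-0.0537,0.0167,0],[0,0,0],0.02],[[-0.0537,0.0167,0],[0,0,0],0.02],[[-0.0537,0.0167,0],[0,0,0],0.02],[[-0.0537,0.0167,0],[0,0,0],0.02],[[0,0,0],[0,0,0],0.02]]' && python3 - <<'E'
from h import *
o,m=st(); shot("wrist","w7")
E
```

```text
t: 5.52
eef_pos: [0.5063, 0.403, 0.1952]
tool_rot: [-0.0, 0.766, 0.643, 0.004]
contact_force: [0.2, -0.2, -1.6]
gripper_width: 0.335
t 5.53 tcp [0.5063 0.403  0.1952] z [ 0.0068  0.0058 -1.    ] y [ 0.9849 -0.1729  0.0057] F [ 0.2 -0.2 -1.6] M [ 0.    0.01 -0.02] g 0.335 q [-0.28  0.57 -0.69  1.64  0.41  1.07 -1.27]
4259 [ 0.0032 -0.0009 -0.0089] [-0.0156 -0.0249 -0.02  ] [ 0.0144  0.025  -0.    ]
t: 6.7
eef_pos: [0.5611, -0.0521, 0.1876]
tool_rot: [-0.0, 0.769, 0.64, -0.002]
contact_force: [-0.8, 0.1, -1.1]
gripper_width: 0.331
t 6.70 tcp [ 0.5611 -0.0521  0.1876] z [-0.0035 -0.0025 -1.    ] y [ 0.9833 -0.182  -0.003 ] F [-0.8  0.1 -1.1] M [0.04 0.01 0.01] g 0.331 q [ 0.49  0.44 -0.65  1.85  0.32  0.97 -0.48]
```

View pics/w6.png

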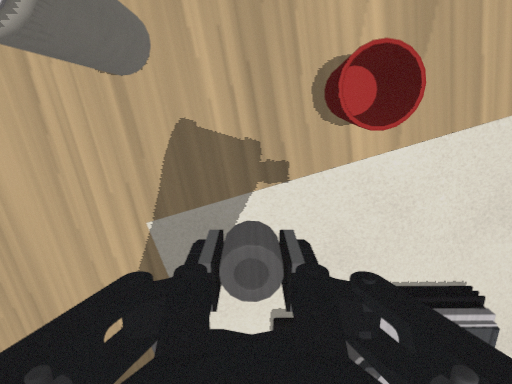

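View pics/w7.png

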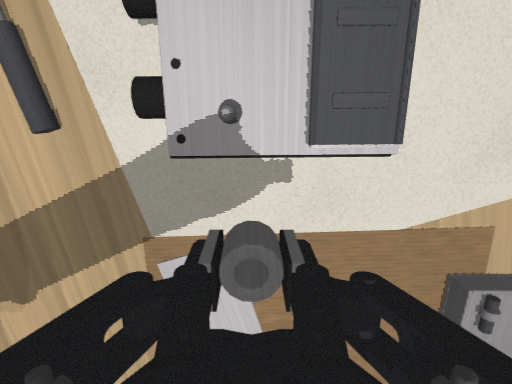

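```bash
python3 - <<'E'
from h import *
o,m=st(); im,d,c=load("w7")
v,u=np.mgrid[0:384,0:512]; uv=np.c_[u.ravel(),v.ravel()]; U,V=u.ravel(),v.ravel()
P=bydepth(c,uv,d); ok=(d.ravel()>0)
Q=(P-o["eef_pos"])@m
k=ok&(abs(U-251)<30)&(abs(V-262)<45)
g=im[225:305,220:285].astype(int).sum(2)//3
for r in range(232,304,4): print(r,[int(x) for x in (Q[:,2].reshape(384,512)[r,224:282:4]*1e3).round(0)], im[r,251])
# bore: dark blob
reg=cv2.GaussianBlur(im,(3,3),0)[235:305,218:286].mean(2)
cv2.imwrite("pics/bore.png",cv2.resize(cv2.normalize(reg,None,0,255,cv2.NORM_MINMAX).astype(np.uint8),None,fx=8,fy=8,interpolation=cv2.INTER_CUBIC))
k=ok&(abs(P[:,0]-.5545)<.02)&(abs(P[:,1]-.018)<.02)&(P[:,2]>.09); print("studtop",k.sum(),P[k].mean(0).round(4),P[k].max(0).round(4),U[k].mean(),V[k].mean())
k=ok&(P[:,2]>.05)&(P[:,2]<.07)&(U>160)&(U<425)&(V<160);rr=cv2.minAreaRect(P[k][:,:2].astype(np.float32)); print(rr)
E
```

```text
t 6.75 tcp [ 0.561  -0.0484  0.1879] z [-3.e-03 -5.e-04 -1.e+00] y [ 0.984  -0.1779 -0.0028] F [-0.   1.2 -0.1] M [0.1  0.01 0.07] g 0.332 q [ 0.49  0.44 -0.65  1.85  0.32  0.97 -0.48]
232 [188, 17, 11, 8, 7, 4, 4, 4, 6, 5, 7, 10, 16, 187, 7] [72 71 72]
236 [189, 11, 6, 3, 1, -1, -2, 0, 0, 1, 3, 6, 9, 18, 6] [75 73 74]
240 [15, 6, 0, -1, -4, -4, -4, -5, -5, -5, -2, 0, 3, 12, 6] [75 71 73]
244 [6, 1, -4, -6, -7, -8, -8, -8, -8, -8, -7, -4, -1, 6, 5] [79 77 76]
248 [1, -5, -8, -9, -9, -10, -10, -10, -9, -11, -9, -8, -7, 0, 5] [93 91 91]
252 [-5, -8, -9, -10, -9, -9, -10, -9, -9, -9, -9, -9, -128, -5, 3] [93 90 90]
256 [-7, -9, -9, -10, -9, -10, -9, -9, -10, -9, -9, -9, -9, -9, -4] [88 87 86]
260 [-9, -10, -9, -9, -9, 16, 18, 18, 17, -9, -10, -11, -9, -9, -7] [75 73 73]
264 [-9, -10, -10, -8, 9, 12, 13, 13, 13, 10, 6, -10, -9, -10, -10] [75 72 72]
268 [-8, -9, -9, 3, 5, 9, 8, 10, 7, 7, 3, -8, -9, -9, -8] [75 73 73]
272 [-9, -9, -9, -2, 3, 3, 6, 5, 4, 2, 0, -9, -10, -9, -10] [76 76 75]
276 [-10, -9, -9, -5, -2, 0, 1, 1, 1, -1, -3, -8, -9, -10, -9] [71 71 70]
280 [-9, -10, -10, -9, -5, -2, -3, -2, -3, -3, -7, -9, -9, -10, -9] [77 75 75]
284 [-10, -10, -10, -9, -8, -6, -6, -5, -6, -8, -9, -10, -9, -8, 188] [74 72 71]
288 [-8, -10, -9, -9, -9, -9, -9, -8, -8, -8, -9, -9, -10, -9, 187] [80 78 78]
292 [186, -10, -10, -10, -9, -9, -8, -9, -10, -9, -10, -10, -8, 189, 189] [92 89 89]
296 [186, 186, -8, -9, -9, -10, -10, -9, -9, -9, -9, -9, 189, 188, 187] [91 89 88]
300 [186, 186, 186, 185, -9, -9, -10, -9, -10, -8, 187, 189, 189, 188, 188] [90 87 88]
studtop 231 [0.554  0.0172 0.0987] [0.5595 0.0229 0.1022] 225.35930735930737 112.26839826839827
((0.6022258996963501, 0.0315418615937233), (0.1198647990822792, 0.19982099533081055), 79.57482147216797)
```

View pics/bore.png

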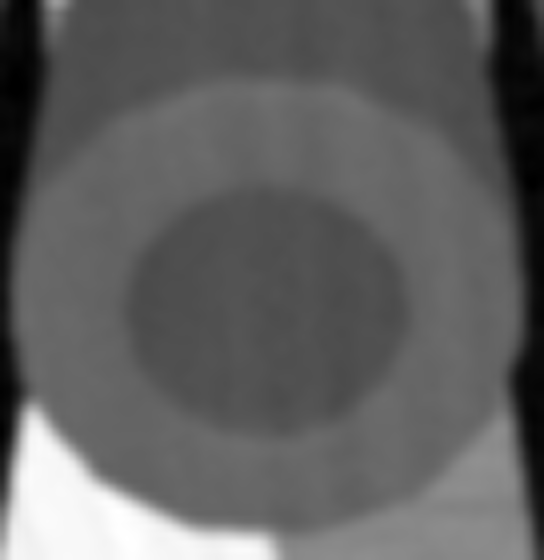

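```bash
python3 - <<'E'
from h import *
o,m=st(); im,d,c=load("w7")
E=c["extrinsics"]; print("cam",E[:3,3].round(4))
v,u=np.mgrid[0:384,0:512]; uv=np.c_[u.ravel(),v.ravel()]; U,V=u.ravel(),v.ravel()
P=bydepth(c,uv,d); ok=(d.ravel()>0)
for zz in (.085,.09,.095,.098,.1):
    k=ok&(abs(P[:,0]-.5545)<.02)&(abs(P[:,1]-.018)<.02)&(P[:,2]>zz); print(zz,k.sum(),P[k].mean(0).round(4),cv2.minEnclosingCircle(P[k][:,:2].astype(np.float32)),U[k].mean().round(1),V[k].mean().round(1))
b=bydepth(c,[(251.5,252)],d); print("ring z",b.round(4))
# camera in tool frame from present calibration
c2=bot.calibration("wrist"); E2=np.array(c2["extrinsics"]); T=np.eye(4);T[:3,:3]=m;T[:3,3]=o["eef_pos"]; X=np.linalg.inv(T)@E2; print(X.round(4))
Tw=E@np.linalg.inv(X); print("tcp at w7",Tw[:3,3].round(4))
bc=onplane(c,[(251.5,274)],Tw[2,3]+.0095)[0]; print("bore ctr",bc.round(4),"in tool",((bc-Tw[:3,3])@Tw[:3,:3]).round(4))
im6,d6,c6=load("w6"); T6=c6["extrinsics"]@np.linalg.inv(X)
print("fitted nut etc none")
g=im[85:140,200:260]; cv2.imwrite("pics/stud7.png",cv2.resize(g,None,fx=9,fy=9,interpolation=cv2.INTER_CUBIC)[:,:,::-1])
E
```

```text
t 6.75 tcp [ 0.561  -0.0484  0.1879] z [-3.e-03 -5.e-04 -1.e+00] y [ 0.984  -0.1779 -0.0028] F [-0.   1.2 -0.1] M [0.1  0.01 0.07] g 0.332 q [ 0.49  0.44 -0.65  1.85  0.32  0.97 -0.48]
cam [0.5727 0.0177 0.3154]
0.085 238 [0.5541 0.0172 0.0984] ((0.5536890625953674, 0.015634633600711823), 0.005625036079436541) 225.6 112.2
0.09 231 [0.554  0.0172 0.0987] ((0.5535790920257568, 0.015735620632767677), 0.005514942575246096) 225.4 112.3
0.095 225 [0.5539 0.0172 0.0989] ((0.5535252094268799, 0.017087146639823914), 0.005911301355808973) 225.2 112.4
0.098 157 [0.5536 0.0173 0.0997] ((0.5534254312515259, 0.016143662855029106), 0.005066427867859602) 224.7 112.4
0.1 70 [0.5536 0.0173 0.1007] ((0.5530741214752197, 0.016937255859375), 0.0037822313606739044) 224.5 112.3
ring z [[ 0.5616 -0.0423  0.1965]]
[[ 1.000e-03 -9.623e-01 -2.720e-01  7.040e-02]
 [ 1.000e+00  8.000e-04  8.000e-04 -1.600e-03]
 [-5.000e-04 -2.720e-01  9.623e-01 -1.281e-01]
 [ 0.000e+00  0.000e+00  0.000e+00  1.000e+00]]
tcp at w7 [ 0.561  -0.0521  0.1876]
bore ctr [ 0.5597 -0.0526  0.1971] in tool [-0.0007 -0.0012 -0.0095]
fitted nut etc none
```

View pics/stud7.png

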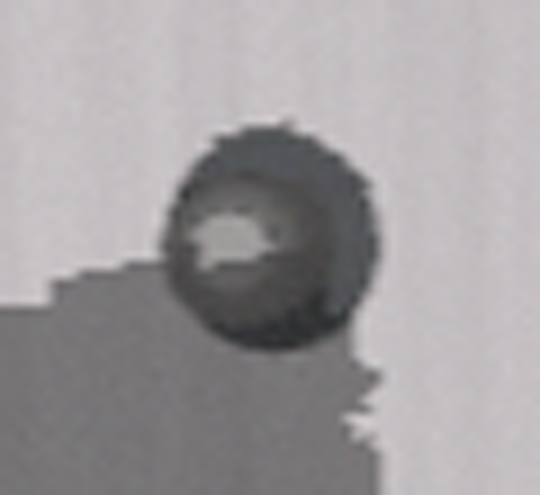

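```bash
python3 -m crank '[[[0.0319,-0.0087,0.01],[0,0,0],0.02],[[0.0319,-0.0086,0.02],[0,0,0],0.02],[[0,0,0.022],[0,0,0],0.02],[[0,0,0],[0,0,0],0.02],[[0,0,0],[0,0,0],0.02]]'; python3 - <<'E'
from h import *
goto(np.array([.5553,.0175,.135]),(.985,-.173))
shot("wrist","w8"); shot("side","s8"); shot("top","t8"); st()
im,d,c=load("s8"); p=proj(c,[[.555,.0175,.1]])[0]; x,y=p.astype(int); print(p)
cv2.imwrite("pics/s8b.png",cv2.resize(im[y-50:y+50,x-65:x+65],None,fx=6,fy=6,interpolation=cv2.INTER_CUBIC)[:,:,::-1])
E
```

```text
t: 7.38
eef_pos: [0.5561, 0.0209, 0.1376]
tool_rot: [-0.0, 0.766, 0.643, -0.0]
contact_force: [-1.0, 0.3, -0.6]
gripper_width: 0.331
t 7.38 tcp [0.5561 0.0209 0.1376] z [-1.e-04  1.e-04 -1.e+00] y [ 9.850e-01 -1.723e-01 -2.000e-04] F [-1.   0.3 -0.6] M [ 0.05  0.01 -0.01] g 0.331 q [ 0.35  0.49 -0.64  1.9   0.38  0.87 -0.65]
turn(tool) [-0.01 -0.01  0.04]  shift in present tool axes [-3.4 -0.2  2.6] mm; in final tool axes [-3.4 -0.2  2.6]
turn(tool) [ 1.0000e-02 -1.0000e-02 -1.7996e+02]  shift in present tool axes [-3.4 -0.2  2.6] mm; in final tool axes [3.4 0.2 2.6]
t 7.53 tcp [0.5566 0.0203 0.1381] z [ 0.0014 -0.     -1.    ] y [ 0.9849 -0.1734  0.0013] F [ 0.3  0.7 -1. ] M [-0.02 -0.02 -0.05] g 0.335 q [ 0.35  0.49 -0.64  1.9   0.38  0.87 -0.65]
[279.02729017 192.5342152 ]
```

View pics/s8b.png

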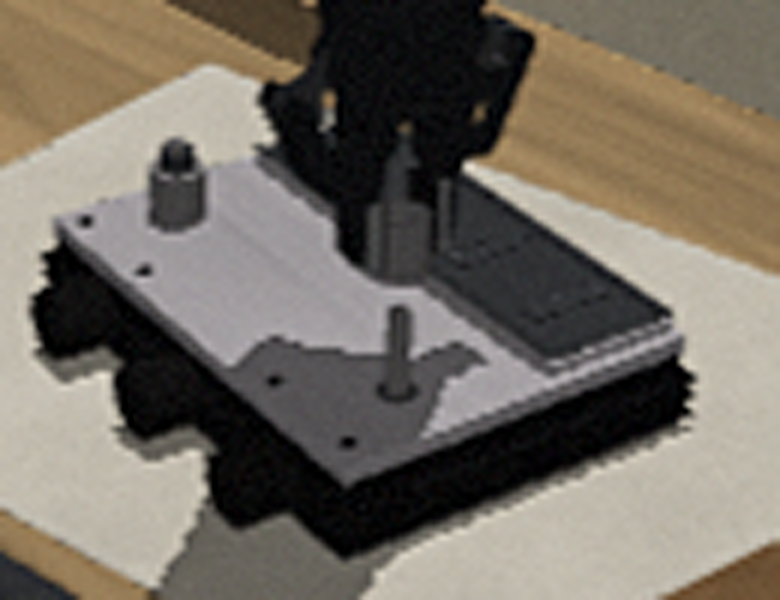

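View pics/w8.png

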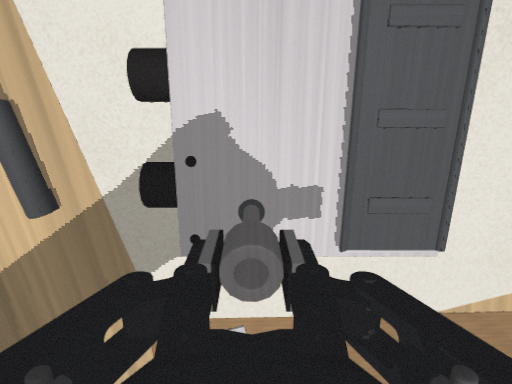

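```bash
python3 -m crank '[[[-0.04,0,-0.005],[0,0,0],0.02],[[0,0,0],[0,0,0],0.02],[[0,0,0],[0,0,0],0.02],[[0,0,0],[0,0,0],0.02]]'; python3 - <<'E'
from h import *
for i in range(3):
    o,m=st(); im,d,c=shot("wrist","w9")
    E=np.array(c["extrinsics"]); v,u=np.mgrid[0:384,0:512]; uv=np.c_[u.ravel(),v.ravel()]; U,V=u.ravel(),v.ravel()
    P=bydepth(c,uv,d); ok=(d.ravel()>0); print("cam",E[:3,3].round(4),E[:3,2].round(4))
    for zz in (.096,.099,.1):
        k=ok&(abs(P[:,0]-.5545)<.02)&(abs(P[:,1]-.018)<.02)&(P[:,2]>zz); print(k.sum(),P[k].mean(0).round(4),U[k].mean().round(1),V[k].mean().round(1))
x,y=int(U[k].mean()),int(V[k].mean())
cv2.imwrite("pics/w9b.png",cv2.resize(im[y-30:y+130,x-80:x+80],None,fx=3.7,fy=3.7,interpolation=cv2.INTER_CUBIC)[:,:,::-1]); print(x,y)
E
```

```text
t: 8.02
eef_pos: [0.5494, -0.018, 0.1426]
tool_rot: [0.0, 0.765, 0.644, 0.0]
contact_force: [0.3, 0.4, -0.8]
gripper_width: 0.335
t 8.03 tcp [ 0.5494 -0.018   0.1426] z [ 6.e-04  5.e-04 -1.e+00] y [ 9.852e-01 -1.716e-01  5.000e-04] F [ 0.3  0.4 -0.8] M [ 0.02 -0.01  0.03] g 0.335 q [ 0.43  0.47 -0.64  1.92  0.37  0.87 -0.58]
cam [0.5598 0.0516 0.2707] [-0.0453 -0.2676 -0.9625]
5414 [0.55   0.0026 0.21  ] 246.9 341.5
5258 [0.5499 0.0022 0.2133] 246.8 346.6
5198 [0.5499 0.002  0.2147] 246.8 348.7
t 8.07 tcp [ 0.5493 -0.018   0.1425] z [ 4.e-04  5.e-04 -1.e+00] y [ 9.852e-01 -1.715e-01  3.000e-04] F [ 0.1  0.5 -1. ] M [-0.06 -0.    0.01] g 0.333 q [ 0.43  0.47 -0.64  1.92  0.37  0.87 -0.58]
cam [0.5598 0.0516 0.2706] [-0.0455 -0.2676 -0.9624]
5402 [0.55   0.0027 0.2099] 247.0 341.5
5244 [0.5499 0.0022 0.2133] 246.9 346.8
5189 [0.5499 0.002  0.2145] 246.9 348.6
t 8.12 tcp [ 0.5493 -0.018   0.1424] z [ 2.e-04  4.e-04 -1.e+00] y [ 9.852e-01 -1.715e-01  1.000e-04] F [-0.3  0.2 -0.6] M [0.04 0.05 0.04] g 0.333 q [ 0.43  0.47 -0.64  1.92  0.37  0.87 -0.58]
cam [0.5598 0.0515 0.2705] [-0.0456 -0.2677 -0.9624]
5263 [0.5498 0.0027 0.21  ] 246.0 342.1
5110 [0.5496 0.0022 0.2133] 245.9 347.3
5050 [0.5496 0.002  0.2147] 245.8 349.4
245 349
```

View pics/w9b.png

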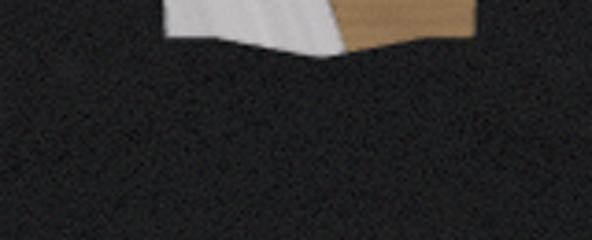

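```bash
python3 - <<'E'
from h import *
o,m=st(); im,d,c=load("w9"); tcp=o["eef_pos"]
v,u=np.mgrid[0:384,0:512]; uv=np.c_[u.ravel(),v.ravel()]; U,V=u.ravel(),v.ravel()
P=bydepth(c,uv,d); ok=(d.ravel()>0)&(V<235)
for zz in (.085,.093,.096,.099,.1):
    k=ok&(abs(P[:,0]-.5545)<.02)&(abs(P[:,1]-.018)<.02)&(P[:,2]>zz)&(P[:,2]<.106); print(zz,k.sum(),P[k].mean(0).round(4),cv2.minEnclosingCircle(P[k][:,:2].astype(np.float32)),U[k].mean().round(1),V[k].mean().round(1))
cv2.imwrite("pics/w9b.png",cv2.resize(im[165:310,210:292],None,fx=4,fy=4,interpolation=cv2.INTER_CUBIC)[:,:,::-1])
g=cv2.GaussianBlur(im,(3,3),0).mean(2)[:,:]
# bore mask in window: depth deeper than ring by >2mm within
Q=((P-tcp)@m); k=(abs(U-251)<22)&(V>250)&(V<296)&(Q[:,2]<-.007)&(Q[:,2]>-.012)
mk=np.zeros((384,512),np.uint8); mk.reshape(-1)[k]=255
# ring mask -> hole contour
cs,h=cv2.findContours(cv2.morphologyEx(mk,cv2.MORPH_CLOSE,np.ones((3,3))),cv2.RETR_CCOMP,cv2.CHAIN_APPROX_NONE)
for i,q in enumerate(cs):
    if h[0][i][3]>=0 and len(q)>20:
        e=cv2.fitEllipse(q); print("hole",e); b=onplane(c,[e[0]],tcp[2]+.0095)[0]; print(b.round(4),((b-tcp)@m).round(4))
E
```

```text
t 8.18 tcp [ 0.5493 -0.0182  0.1424] z [ 1.e-04  3.e-04 -1.e+00] y [ 9.852e-01 -1.716e-01  1.000e-04] F [ 0.4  0.4 -0.3] M [-0.    0.05 -0.05] g 0.335 q [ 0.43  0.47 -0.64  1.92  0.37  0.87 -0.58]
0.085 359 [0.5539 0.0183 0.0977] ((0.5536845922470093, 0.017255406826734543), 0.006099274381995201) 250.5 167.8
0.093 320 [0.5538 0.0178 0.0987] ((0.553681492805481, 0.017166953533887863), 0.005996688734740019) 250.5 168.8
0.096 301 [0.5538 0.0177 0.0989] ((0.5528135299682617, 0.012155897915363312), 0.002762371441349387) 250.6 169.2
0.099 148 [0.5537 0.0174 0.1002] ((0.5536450743675232, 0.01703980565071106), 0.004455016925930977) 250.5 170.1
0.1 88 [0.5536 0.0173 0.1006] ((0.5537624955177307, 0.017732322216033936), 0.004125525709241629) 250.3 170.4
hole ((250.4864501953125, 271.71636962890625), (28.166301727294922, 33.82372283935547), 92.0074234008789)
[ 0.5477 -0.0174  0.1519] [ 0.0005 -0.0017 -0.0095]
```

View pics/w9b.png

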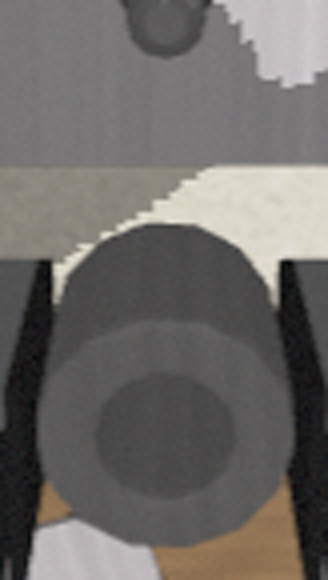

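```bash
python3 -m crank '[[[0.0362,-0.0003,0],[0,0,0],0.02],[[0,0,0.0075],[0,0,0],0.02],[[0,0,0],[0,0,0],0.02],[[0,0,0],[0,0,0],0.02],[[0,0,0],[0,0,0],0.02]]'; python3 - <<'E'
from h import *
goto(np.array([.5552,.0174,.12]),(.985,-.173))
im,d,c=shot("side","s10"); x,y=279,192
cv2.imwrite("pics/s10b.png",cv2.resize(im[y-40:y+40,x-50:x+50],None,fx=7,fy=7,interpolation=cv2.INTER_CUBIC)[:,:,::-1])
E
```

```text
t: 8.8
eef_pos: [0.5552, 0.016, 0.1349]
tool_rot: [0.0, 0.766, 0.643, -0.0]
contact_force: [-0.5, -0.5, -1.8]
gripper_width: 0.331
t 8.80 tcp [0.5552 0.016  0.1349] z [ 1.e-04 -4.e-04 -1.e+00] y [ 9.848e-01 -1.738e-01  2.000e-04] F [-0.5 -0.5 -1.8] M [-0.04  0.03  0.06] g 0.331 q [ 0.36  0.49 -0.64  1.91  0.38  0.86 -0.65]
turn(tool) [ 0.01  0.02 -0.05]  shift in present tool axes [ 1.4 -0.2 14.9] mm; in final tool axes [ 1.4 -0.2 14.9]
turn(tool) [ 3.0000e-02 -1.0000e-02  1.7995e+02]  shift in present tool axes [ 1.4 -0.2 14.9] mm; in final tool axes [-1.4  0.2 14.9]
```

View pics/s10b.png

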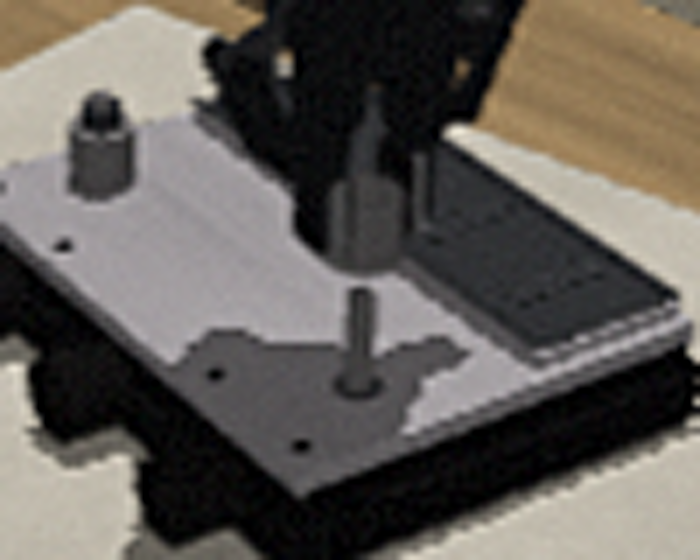

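```bash
python3 -m crank '[[[0.002,-0.0003,0.005],[0,0,0],0.02],[[0,0,0],[0,0,0],0.02],[[0,0,0],[0,0,0],0.02]]'; python3 - <<'E'
from h import *
goto(np.array([.5552,.0176,.12]),(.985,-.173))
im,d,c=shot("side","s11")
# column profile of sleeve (rows at its height) and stud
for z,n in ((.12,"sleeve"),(.115,"sleeve"),(.085,"stud"),(.075,"stud")):
    p=proj(c,[[.5552,.0176,z]])[0]; r=int(round(p[1])); print(n,z,p.round(1),im[r,int(p[0])-9:int(p[0])+11].mean(1).astype(int))
cv2.imwrite("pics/s11b.png",cv2.resize(im[165:215,255:305],None,fx=11,fy=11,interpolation=cv2.INTER_CUBIC)[:,:,::-1])
E
```

```text
t: 9.22
eef_pos: [0.5552, 0.0188, 0.1297]
tool_rot: [-0.0, 0.766, 0.643, -0.0]
contact_force: [0.6, 1.1, -0.9]
gripper_width: 0.333
t 9.22 tcp [0.5552 0.0188 0.1297] z [-2.e-04  0.e+00 -1.e+00] y [ 9.850e-01 -1.726e-01 -2.000e-04] F [ 0.6  1.1 -0.9] M [ 0.03 -0.04  0.03] g 0.333 q [ 0.35  0.5  -0.64  1.91  0.39  0.85 -0.66]
turn(tool) [-0.01  0.    0.02]  shift in present tool axes [-1.2  0.3  9.7] mm; in final tool axes [-1.2  0.3  9.7]
turn(tool) [-0.0000e+00 -2.0000e-02 -1.7998e+02]  shift in present tool axes [-1.2  0.3  9.7] mm; in final tool axes [ 1.2 -0.3  9.7]
sleeve 0.12 [279.2 186.2] [55  1  7  8 18 48 74 57 45 69 66 65 62 65 60 45 25 54 64 46]
sleeve 0.115 [279.2 187.8] [174 133  36   9   7  48  75  50  45  67  62  63  63  64  59  62  67  48
  41  45]
stud 0.085 [278.9 197.1] [160 163 162 162 161 159 156 164 156  98  52  65  55  97 154 165 160 160
 163 162]
stud 0.075 [278.8 200.2] [162 163 161 160 162 163 160 163 152  96  57  63  52 132 184 169 155 164
 120  69]
```

View pics/s11b.png

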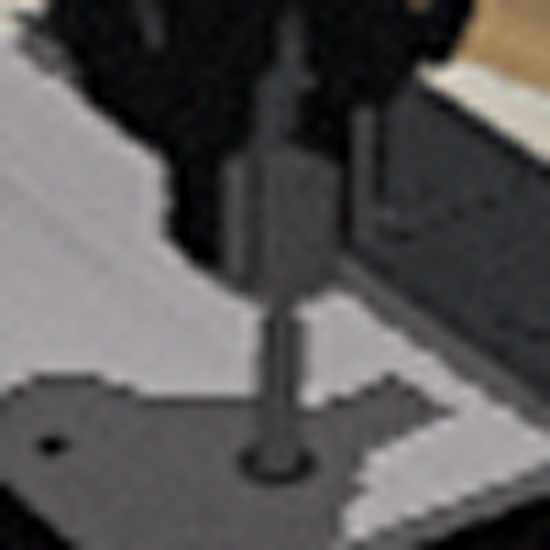

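```bash
python3 -m crank '[[[-0.0006,0.0001,0.006],[0,0,0],0.02],[[0,0,0.004],[0,0,0],0.02],[[0,0,0.003],[0,0,0],0.02],[[0,0,0.003],[0,0,0],0.02],[[0,0,0],[0,0,0],0.02]]'; python3 - <<'E'
from h import *
goto(np.array([.5552,.0176,.075]),(.985,-.173))
im,d,c=shot("side","s12")
cv2.imwrite("pics/s12b.png",cv2.resize(im[165:215,255:305],None,fx=11,fy=11,interpolation=cv2.INTER_CUBIC)[:,:,::-1])
E
```

```text
t: 9.9
eef_pos: [0.555, 0.0182, 0.1135]
tool_rot: [-0.0, 0.766, 0.643, -0.0]
contact_force: [-0.5, 0.4, -0.7]
gripper_width: 0.329
t 9.90 tcp [0.555  0.0182 0.1135] z [-5.e-04 -0.e+00 -1.e+00] y [ 9.850e-01 -1.727e-01 -4.000e-04] F [-0.5  0.4 -0.7] M [-0.02 -0.03  0.02] g 0.329 q [ 0.34  0.52 -0.62  1.92  0.41  0.82 -0.67]
turn(tool) [-0.03  0.01  0.02]  shift in present tool axes [-0.5  0.3 38.5] mm; in final tool axes [-0.5  0.3 38.5]
turn(tool) [-1.0000e-02 -4.0000e-02 -1.7998e+02]  shift in present tool axes [-0.5  0.3 38.5] mm; in final tool axes [ 0.5 -0.3 38.5]
```

View pics/s12b.png

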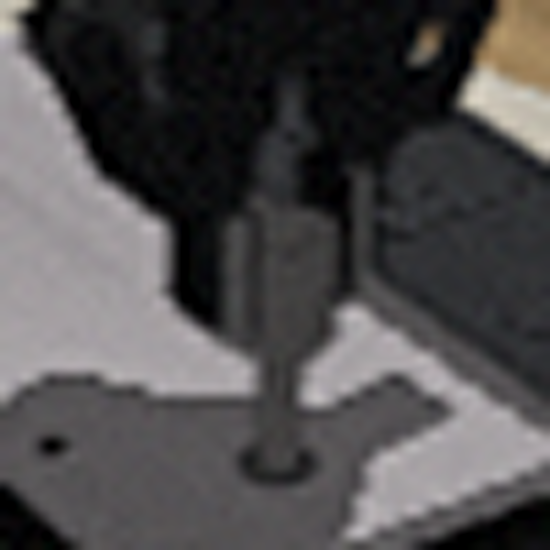

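```bash
python3 -m crank '[[[0,0,0.01],[0,0,0],0.02],[[0,0,0.012],[0,0,0],0.02],[[0,0,0.01],[0,0,0],0.02],[[0,0,0.003],[0,0,0],0.02],[[0,0,0],[0,0,0],0.02]]'; python3 -c "
from h import *
st()"; python3 -m crank '[[[0,0,0.002],[0,0,0],0.02],[[0,0,0.001],[0,0,0],0.02],[[0,0,0],[0,0,0],0.02]]'; python3 -c "
from h import *
st(); shot('wrist','w13');shot('side','s13')"
```

```text
t: 10.58
eef_pos: [0.5551, 0.0182, 0.0785]
tool_rot: [-0.0, 0.766, 0.643, -0.0]
contact_force: [0.2, -0.8, -0.8]
gripper_width: 0.333
t 10.57 tcp [0.5551 0.0182 0.0785] z [-5.e-04  1.e-04 -1.e+00] y [ 9.850e-01 -1.726e-01 -5.000e-04] F [ 0.2 -0.8 -0.8] M [ 0.03  0.03 -0.04] g 0.333 q [ 0.31  0.57 -0.59  1.94  0.45  0.76 -0.71]
t: 10.95
eef_pos: [0.5552, 0.0181, 0.0759]
tool_rot: [0.0, 0.766, 0.643, 0.0]
contact_force: [0.1, -0.8, -1.1]
gripper_width: 0.33
t 10.95 tcp [0.5552 0.0181 0.0759] z [ 2.e-04 -0.e+00 -1.e+00] y [ 9.849e-01 -1.729e-01  2.000e-04] F [ 0.1 -0.8 -1.1] M [0.03 0.   0.05] g 0.330 q [ 0.31  0.57 -0.59  1.94  0.46  0.76 -0.72]
```

View pics/w13.png

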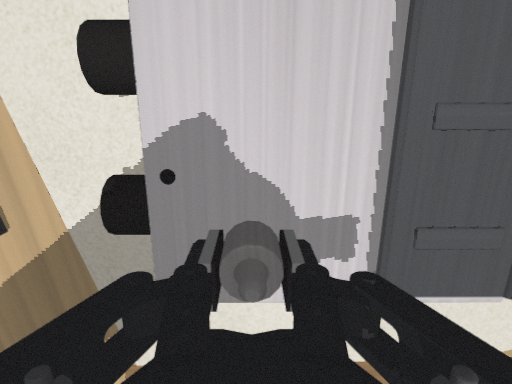

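```bash
python3 -m crank '[[[0,0,0.001],[0,0,0],0.02],[[0,0,0.0005],[0,0,0],0.02],[[0,0,0],[0,0,0],0.02]]'; python3 -c "
from h import *
st()"
```

```text
t: 11.42
eef_pos: [0.5553, 0.0182, 0.0747]
tool_rot: [0.0, 0.766, 0.643, 0.0]
contact_force: [-1.6, -0.5, 4.9]
gripper_width: 0.336
t 11.43 tcp [0.5553 0.0182 0.0747] z [ 3.e-04 -3.e-04 -1.e+00] y [ 9.850e-01 -1.728e-01  3.000e-04] F [-1.6 -0.5  4.9] M [-0.15  0.41  0.02] g 0.336 q [ 0.31  0.58 -0.59  1.94  0.46  0.76 -0.72]
```

```bash
python3 -m crank '[[[0,0,0],[0,0,0],0.055],[[0,0,0],[0,0,0],0.055],[[0,0,0],[0,0,0],0.055],[[0,0,0],[0,0,0],0.055],[[0,0,-0.01],[0,0,0],0.055],[[0,0,-0.03],[0,0,0],0.055],[[0,0,-0.05],[0,0,0],0.055],[[0,0,-0.05],[0,0,0],0.055]]'; python3 -c "
from h import *
st(); shot('wrist','w14');shot('side','s14')
import cv2
im,d,c=load('s14'); cv2.imwrite('pics/s14b.png',cv2.resize(im[150:260,210:345],None,fx=5,fy=5,interpolation=cv2.INTER_CUBIC)[:,:,::-1])"
```

```text
t: 12.42
eef_pos: [0.5549, 0.0183, 0.2163]
tool_rot: [-0.0, 0.766, 0.643, 0.0]
contact_force: [0.4, 0.3, 1.2]
gripper_width: 0.644
t 12.43 tcp [0.5549 0.0183 0.2163] z [-1.e-04  2.e-04 -1.e+00] y [ 9.850e-01 -1.724e-01 -1.000e-04] F [0.4 0.3 1.2] M [ 0.01 -0.12  0.03] g 0.644 q [ 0.41  0.39 -0.69  1.84  0.29  1.01 -0.58]
```

View pics/s14b.png

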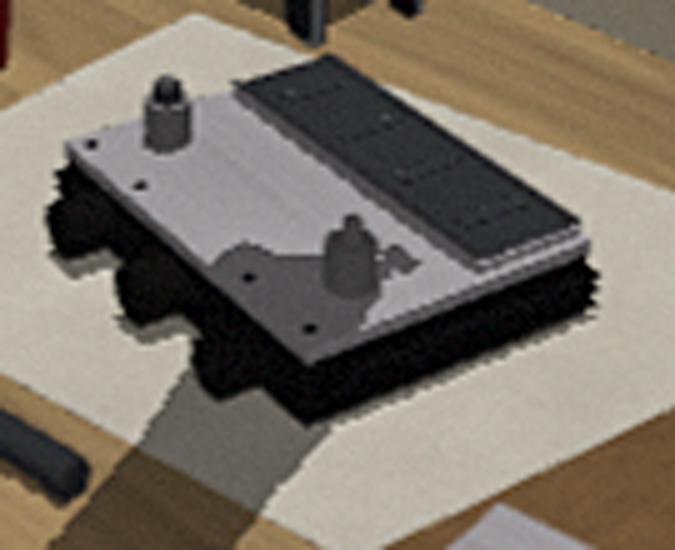

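View pics/w14.png

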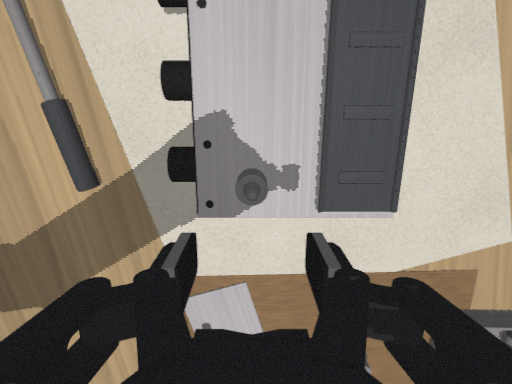

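```bash
python3 -m crank '[[[-0.058,-0.0073,0],[0,0,0],0.055],[[-0.058,-0.0073,0],[0,0,0],0.055],[[-0.058,-0.0073,0],[0,0,0],0.055],[[-0.058,-0.0073,0],[0,0,0],0.055],[[-0.058,-0.0073,0],[0,0,0],0.055],[[0,0,0.02],[0,0,-8.6],0.055],[[0,0,0.02],[0,0,-8.5],0.055],[[0,0,0],[0,0,0],0.055],[[0,0,0],[0,0,0],0.055]]'; python3 - <<'E'
from h import *
st(); im,d,c=shot("wrist","w15")
v,u=np.mgrid[0:384,0:512]; uv=np.c_[u.ravel(),v.ravel()]
P=bydepth(c,uv,d); ok=(d.ravel()>0)
k=ok&(abs(P[:,0]-.462)<.04)&(abs(P[:,1]+.206)<.06)&(P[:,2]>.0305)&(P[:,2]<.036)
print("fin",k.sum(),P[k].mean(0).round(4),cv2.minAreaRect(P[k][:,:2].astype(np.float32)))
E
```

```text
t: 13.65
eef_pos: [0.4695, -0.261, 0.175]
tool_rot: [0.0, 0.663, 0.749, 0.0]
contact_force: [-0.8, 0.8, 0.1]
gripper_width: 0.645
t 13.65 tcp [ 0.4695 -0.261   0.175 ] z [ 7.e-04 -2.e-04 -1.e+00] y [9.925e-01 1.221e-01 7.000e-04] F [-0.8  0.8  0.1] M [-0.01  0.01  0.01] g 0.645 q [ 0.91  0.41 -0.65  1.92  0.31  0.91  0.24]
fin 761 [ 0.4602 -0.2065  0.0324] ((0.4604324996471405, -0.20728647708892822), (0.009093544445931911, 0.05981387570500374), 6.745608806610107)
```

View pics/w15.png

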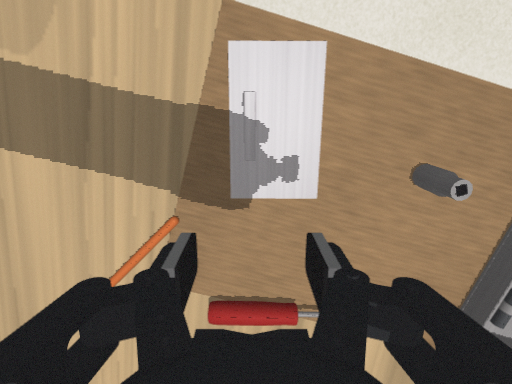

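```bash
python3 -m crank '[[[0.0549,-0.0013,0.01],[0,0,0],0.04],[[0,0,0.05],[0,0,0],0.04],[[0,0,0.045],[0,0,0],0.04],[[0,0,0.01],[0,0,0],0.04],[[0,0,0],[0,0,0],0.04],[[0,0,0],[0,0,0],0.04]]'; python3 - <<'E'
from h import *
st(); im,d,c=shot("wrist","w16")
E
```

```text
t: 14.45
eef_pos: [0.4625, -0.2073, 0.0611]
tool_rot: [0.002, 0.662, 0.75, 0.0]
contact_force: [-0.1, -0.1, -1.3]
gripper_width: 0.471
t 14.45 tcp [ 0.4625 -0.2073  0.0611] z [ 0.0029 -0.0013 -1.    ] y [0.9923 0.1239 0.0027] F [-0.1 -0.1 -1.3] M [0.03 0.01 0.03] g 0.471 q [ 0.76  0.53 -0.57  2.07  0.46  0.67  0.  ]
```

View pics/w16.png

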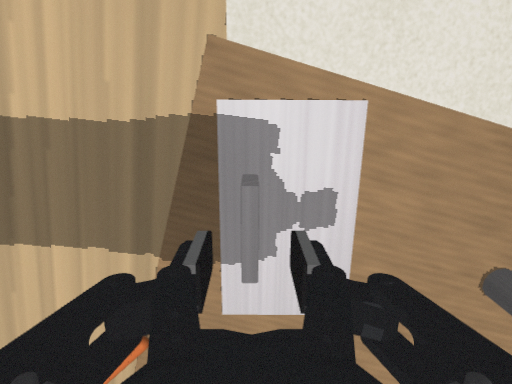

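```bash
python3 -m crank '[[[0,0,0.02],[0,0,0],0.04],[[0,0,0.015],[0,0,0],0.04],[[0,0,0.003],[0,0,0],0.04],[[0,0,0],[0,0,0],0.04]]'; python3 -c "
from h import *
st()"; python3 -m crank '[[[0,0,0],[0,0,0],0.0],[[0,0,0],[0,0,0],0.0],[[0,0,0],[0,0,0],0.0],[[0,0,0],[0,0,0],0.0],[[0,0,0],[0,0,0],0.0]]' 90; python3 -c "
from h import *
st(); shot('wrist','w17')"
```

```text
t: 15.0
eef_pos: [0.4612, -0.2069, 0.0215]
tool_rot: [0.0, 0.662, 0.75, 0.0]
contact_force: [-0.2, -1.1, -1.2]
gripper_width: 0.468
t 15.00 tcp [ 0.4612 -0.2069  0.0215] z [ 1.e-04 -0.e+00 -1.e+00] y [9.922e-01 1.246e-01 1.000e-04] F [-0.2 -1.1 -1.2] M [0.03 0.04 0.02] g 0.468 q [ 0.72  0.6  -0.52  2.08  0.53  0.59 -0.05]
t: 15.62
eef_pos: [0.4614, -0.207, 0.022]
tool_rot: [0.0, 0.662, 0.75, 0.0]
contact_force: [-1.2, -0.2, 6.6]
gripper_width: 0.099
t 15.62 tcp [ 0.4614 -0.207   0.022 ] z [ 8.e-04 -6.e-04 -1.e+00] y [9.922e-01 1.244e-01 7.000e-04] F [-1.2 -0.2  6.6] M [ 0.1   0.31 -0.04] g 0.099 q [ 0.72  0.6  -0.52  2.08  0.53  0.59 -0.05]
```

View pics/w17.png

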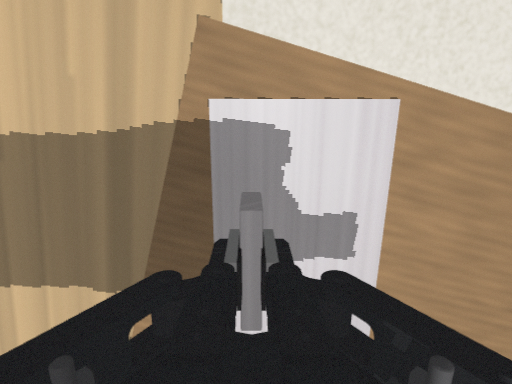

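```bash
python3 -m crank '[[[0,0,-0.01],[0,0,0],0.0],[[0,0,-0.03],[0,0,0],0.0],[[0,0,-0.05],[0,0,0],0.0],[[0,0,-0.05],[0,0,0],0.0],[[0,0,-0.01],[0,0,0],0.0],[[0,0,0],[0,0,0],0.0]]' 110; python3 -c "
from h import *
st(); shot('wrist','w18')"
```

```text
t: 16.42
eef_pos: [0.4607, -0.2071, 0.1715]
tool_rot: [0.0, 0.662, 0.75, -0.0]
contact_force: [-0.2, -0.3, -1.9]
gripper_width: 0.091
t 16.43 tcp [ 0.4607 -0.2071  0.1715] z [ 4.e-04 -8.e-04 -1.e+00] y [9.923e-01 1.240e-01 3.000e-04] F [-0.2 -0.3 -1.9] M [0.03 0.09 0.  ] g 0.091 q [ 0.87  0.37 -0.68  1.99  0.3   0.88  0.15]
```

View pics/w18.png

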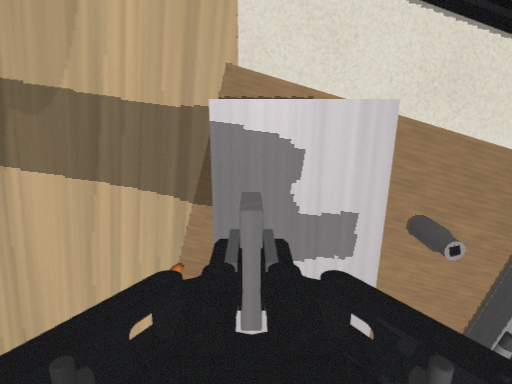

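Strip is held: its visible left end runs level across row 99, from column 209 to 398. I'll carry it over the head now.

```bash
python3 -m crank '[[[0.0518,0.0221,0],[0,0,0],0.0],[[0.0518,0.0221,0],[0,0,0],0.0],[[0.0518,0.0221,0],[0,0,0],0.0],[[0.0518,0.0221,0],[0,0,0],0.0],[[0.0518,0.0221,0],[0,0,0],0.0],[[0.0518,0.0221,0],[0,0,0],0.0],[[0,0,0],[0,0,8.5],0.0],[[0,0,0],[0,0,8.5],0.0],[[0,0,0],[0,0,0],0.0],[[0,0,0],[0,0,0],0.0]]'; python3 - <<'E'
from h import *
goto(np.array([.5545,.1176,.095]),(.9848,-.1736)); im,d,c=shot('wrist','w19'); shot('side','s19'); shot('top','t19')
E
```

```text
t: 17.73
eef_pos: [0.5532, 0.1177, 0.1702]
tool_rot: [-0.0, 0.764, 0.645, -0.001]
contact_force: [0.3, -0.9, -1.9]
gripper_width: 0.095
t 17.73 tcp [0.5532 0.1177 0.1702] z [-2.e-03 -5.e-04 -1.e+00] y [ 0.9857 -0.1682 -0.0019] F [ 0.3 -0.9 -1.9] M [0.03 0.03 0.01] g 0.095 q [ 0.2   0.47 -0.67  1.86  0.35  0.94 -0.8 ]
turn(tool) [-0.11  0.05  0.31]  shift in present tool axes [ 0.1  1.4 75.2] mm; in final tool axes [ 0.1  1.3 75.2]
turn(tool) [-7.0000e-02 -1.7000e-01 -1.7969e+02]  shift in present tool axes [ 0.1  1.4 75.2] mm; in final tool axes [-0.1 -1.3 75.2]
```

View pics/w19.png

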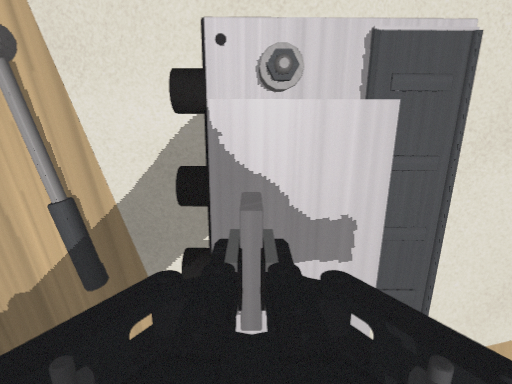

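View pics/t19.png

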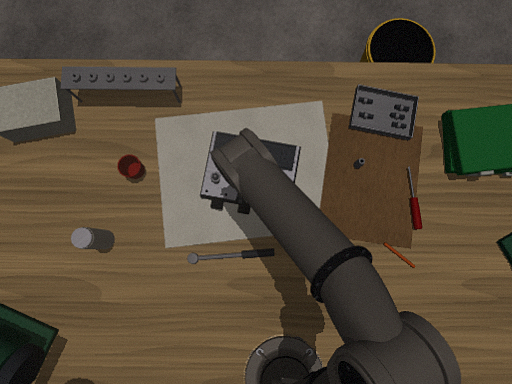

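```bash
python3 - <<'E'
from h import *
im,d,c=load('w19'); o,m=st()
v,u=np.mgrid[0:384,0:512]; uv=np.c_[u.ravel(),v.ravel()]; U,V=u.ravel(),v.ravel()
P=bydepth(c,uv,d); ok=(d.ravel()>0)
T=o["eef_pos"]
k=ok&(P[:,2]>.145)&(P[:,2]<.157)&(V<275)&(V>90)
Q=(P-T)@m; print("strip z in tool",Q[k][:,2].mean().round(4)); 
A=np.c_[Q[k][:,:2],np.ones(k.sum())]; print("strip plane slope",np.linalg.lstsq(A,Q[k][:,2],rcond=None)[0].round(4))
sm=np.zeros((384,512),np.uint8); sm.reshape(-1)[k]=255
h=T[2]-.019
q=onplane(c,[(400,99),(209,99),(398,120),(383,250)],h); q=(q-T)@m; print("corner tool",(q*1e3).round(1))
# front edge by mask: max col per row
rows=range(110,270,4); e=np.array([[np.where(sm[r])[0].max()+.5,r] for r in rows],float)
f=(onplane(c,e,h)-T)@m; p=np.polyfit(f[:,0],f[:,1],1); print("front edge tool y = %.4f x + %.4f"%tuple(p), "resid",np.abs(np.polyval(p,f[:,0])-f[:,1]).max().round(4))
# left end: min row per col
cols=range(215,395,6); e=np.array([[x,np.where(sm[:,x])[0].min()-.5] for x in cols],float)
f=(onplane(c,e,h)-T)@m; p=np.polyfit(f[:,1],f[:,0],1); print("left end tool x = %.4f y + %.4f"%tuple(p))
k=ok&(P[:,2]>.081)&(P[:,2]<.09)&(abs(U-282)<30)&(abs(V-67)<30); print("fitted sleeve",P[k].mean(0).round(4),cv2.minEnclosingCircle(P[k][:,:2].astype(np.float32)))
# lap front edge
k=ok&(P[:,2]>.059)&(P[:,2]<.07)&(V<98)&(U>350)&(U<490); print("plate",k.sum(),P[k].mean(0).round(4)); rr=cv2.minAreaRect(P[k][:,:2].astype(np.float32)); print(rr)
E
```

```text
t 17.88 tcp [0.5537 0.1178 0.1709] z [-6.e-04  0.e+00 -1.e+00] y [ 9.854e-01 -1.700e-01 -6.000e-04] F [-0.6  0.4 -1.5] M [ 0.01  0.06 -0.02] g 0.088 q [ 0.2   0.47 -0.67  1.86  0.35  0.94 -0.8 ]
strip z in tool 0.0205
strip plane slope [-0.0003  0.0024  0.0204]
corner tool [[ 74.4  67.2  19. ]
 [ 74.1 -21.7  19. ]
 [ 64.9  67.5  19. ]
 [ -2.8  68.7  19. ]]
front edge tool y = 0.0006 x + 0.0670 resid 0.0003
left end tool x = 0.0033 y + 0.0744
fitted sleeve [0.5864 0.2097 0.0845] ((0.587441086769104, 0.2103770673274994), 0.015115436166524887)
plate 7694 [0.6912 0.198  0.0634]
((0.6912221312522888, 0.19804278016090393), (0.0486789233982563, 0.07995981723070145), 80.48152160644531)
```

```bash
python3 -m crank '[[[0,0.0008,0.02],[0,0,0.2],0.0],[[0,0,0.03],[0,0,0],0.0],[[0,0,0.025],[0,0,0],0.0],[[0,0,0.008],[0,0,0],0.0],[[0,0,0],[0,0,0],0.0],[[0,0,0],[0,0,0],0.0]]'; python3 - <<'E'
from h import *
goto(np.array([.5545,.1176,.077]),(.9848,-.1736)); im,d,c=shot('wrist','w20'); shot('side','s20')
im,d,c=load('s20'); cv2.imwrite('pics/s20b.png',cv2.resize(im[140:260,200:350],None,fx=5,fy=5,interpolation=cv2.INTER_CUBIC)[:,:,::-1])
E
```

```text
t: 18.62
eef_pos: [0.5554, 0.1182, 0.0891]
tool_rot: [0.0, 0.766, 0.642, 0.001]
contact_force: [-0.3, -1.0, -1.1]
gripper_width: 0.093
t 18.62 tcp [0.5554 0.1182 0.0891] z [ 1.5e-03  4.0e-04 -1.0e+00] y [ 0.9847 -0.1744  0.0014] F [-0.3 -1.  -1.1] M [-0.01  0.06  0.03] g 0.093 q [ 0.15  0.57 -0.61  1.91  0.45  0.79 -0.88]
turn(tool) [ 0.08 -0.04 -0.05]  shift in present tool axes [-0.7 -0.7 12.1] mm; in final tool axes [-0.7 -0.7 12.1]
turn(tool) [-6.0000e-02 -1.3000e-01  1.7995e+02]  shift in present tool axes [-0.7 -0.7 12.1] mm; in final tool axes [ 0.7  0.7 12.1]
```

View pics/w20.png

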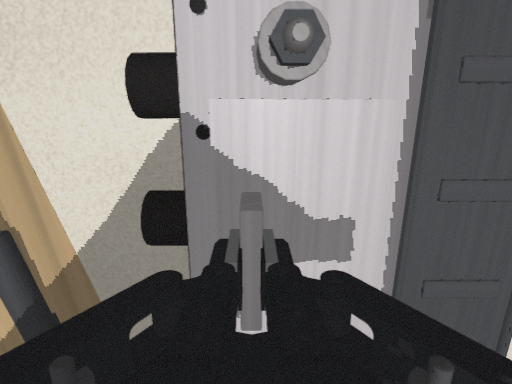

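View pics/s20b.png

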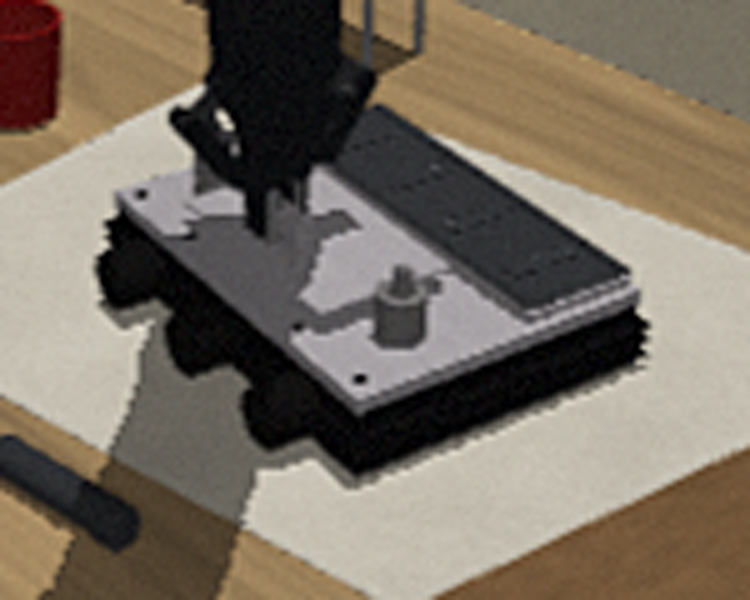

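```bash
python3 -m crank '[[[-0.0005,-0.0005,0.006],[0,0,0],0.0],[[0,0,0.004],[0,0,0],0.0],[[0,0,0.001],[0,0,0],0.0],[[0,0,0],[0,0,0],0.0]]'; python3 - <<'E'
from h import *
goto(np.array([.5545,.1176,.077]),(.9848,-.1736))
E
```

```text
t: 19.23
eef_pos: [0.5541, 0.1175, 0.0773]
tool_rot: [-0.0, 0.766, 0.642, 0.0]
contact_force: [-0.3, 0.4, -2.0]
gripper_width: 0.092
t 19.23 tcp [0.5541 0.1175 0.0773] z [ 0.  0. -1.] y [ 0.9847 -0.1744  0.    ] F [-0.3  0.4 -2. ] M [ 0.02  0.03 -0.01] g 0.092 q [ 0.14  0.59 -0.59  1.92  0.46  0.77 -0.89]
turn(tool) [ 0.   -0.   -0.05]  shift in present tool axes [0.1 0.4 0.3] mm; in final tool axes [0.1 0.4 0.3]
turn(tool) [ -0.    -0.   179.95]  shift in present tool axes [0.1 0.4 0.3] mm; in final tool axes [-0.1 -0.4  0.3]
```

```bash
python3 -m crank '[[[0,0,0.0005],[0,0,0],0.0],[[0,0,0],[0,0,0],0.0]]'; python3 -m crank '[[[0,0,0.0005],[0,0,0],0.0],[[0,0,0],[0,0,0],0.0]]';  python3 -m crank '[[[0,0,0.0005],[0,0,0],0.0],[[0,0,0],[0,0,0],0.0]]'
```

```text
t: 19.48
eef_pos: [0.5543, 0.1176, 0.0771]
tool_rot: [0.0, 0.766, 0.642, 0.0]
contact_force: [-2.0, -0.4, 1.9]
gripper_width: 0.091
t: 19.73
eef_pos: [0.5543, 0.1176, 0.0771]
tool_rot: [0.0, 0.766, 0.642, 0.0]
contact_force: [-4.2, -1.3, 7.5]
gripper_width: 0.093
t: 19.98
eef_pos: [0.5543, 0.1176, 0.077]
tool_rot: [0.0, 0.766, 0.642, 0.0]
contact_force: [-4.5, -1.2, 12.7]
gripper_width: 0.091
```

```bash
python3 -m crank '[[[0,0,-0.0008],[0,0,0],0.0],[[0,0,0],[0,0,0],0.0]]'; python3 - <<'E'
from h import *
o,m=st(); im,d,c=shot('wrist','w21')
T=o["eef_pos"]
v,u=np.mgrid[0:384,0:512]; uv=np.c_[u.ravel(),v.ravel()]; U,V=u.ravel(),v.ravel()
P=bydepth(c,uv,d); ok=(d.ravel()>0); Q=(P-T)@m
k=ok&(abs(P[:,2]-.058)<.004)&(V>105)&(V<225)&(U>215)&(U<395)
A=np.c_[Q[k][:,:2],np.ones(k.sum())]; print("strip slopes",np.linalg.lstsq(A,P[k][:,2],rcond=None)[0].round(4))
k=ok&(abs(P[:,2]-.055)<.004)&(V<85)&(U>340)&(U<400); print("deck z",P[k][:,2].mean())
k2=ok&(abs(P[:,2]-.055)<.004)&(V<92)&(U>190)&(U<240); print("deck z",P[k2][:,2].mean())
E
```

```text
t: 20.23
eef_pos: [0.5542, 0.1176, 0.0771]
tool_rot: [0.0, 0.766, 0.642, 0.0]
contact_force: [-3.3, -0.3, 7.2]
gripper_width: 0.089
t 20.23 tcp [0.5542 0.1176 0.0771] z [ 5.e-04 -1.e-04 -1.e+00] y [ 9.847e-01 -1.745e-01  5.000e-04] F [-3.3 -0.3  7.2] M [-0.16  0.54 -0.03] g 0.089 q [ 0.14  0.59 -0.59  1.92  0.46  0.77 -0.89]
strip slopes [ 0.0031 -0.0034  0.0574]
deck z 0.054517552652843235
deck z 0.05445164414452602
```

View pics/w21.png

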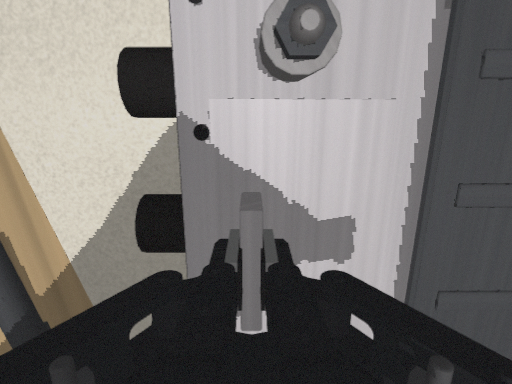

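```bash
python3 - <<'E'
from h import *
o,m=st(); im,d,c=load('w21'); T=o["eef_pos"]
v,u=np.mgrid[0:384,0:512]; uv=np.c_[u.ravel(),v.ravel()]
P=bydepth(c,uv,d).reshape(384,512,3)
f=[];l=[]
g=cv2.cvtColor(im,cv2.COLOR_RGB2GRAY).astype(int)
for r in range(15,290,5):
    z=P[r,:,2]; w=np.where((z>.0605)&(z<.07)&(np.arange(512)>380))[0]
    if len(w): l.append(P[r,w[0]])
l=(np.array(l)-T)@m; p=np.polyfit(l[:,0],l[:,1],1); print("lap edge tool y=%.4f x+%.4f"%tuple(p),(np.abs(np.polyval(p,l[:,0])-l[:,1])).max().round(4), l[:,2].mean().round(4))
print(list(g[150,385:440])); print(np.round(P[150,385:440,2]*1e3).astype(int).tolist())
E
```

```text
t 20.27 tcp [0.5543 0.1176 0.0771] z [ 5.e-04 -1.e-04 -1.e+00] y [ 9.847e-01 -1.744e-01  5.000e-04] F [-2.7 -1.   7. ] M [-0.2   0.54  0.01] g 0.093 q [ 0.14  0.59 -0.59  1.92  0.46  0.77 -0.89]
lap edge tool y=-0.0040 x+0.0817 0.0011 0.0122
[np.int64(186), np.int64(185), np.int64(185), np.int64(185), np.int64(184), np.int64(181), np.int64(181), np.int64(184), np.int64(181), np.int64(184), np.int64(183), np.int64(182), np.int64(183), np.int64(184), np.int64(178), np.int64(177), np.int64(178), np.int64(179), np.int64(180), np.int64(180), np.int64(180), np.int64(178), np.int64(178), np.int64(178), np.int64(175), np.int64(179), np.int64(180), np.int64(181), np.int64(179), np.int64(129), np.int64(112), np.int64(115), np.int64(114), np.int64(116), np.int64(113), np.int64(113), np.int64(112), np.int64(111), np.int64(113), np.int64(108), np.int64(111), np.int64(111), np.int64(113), np.int64(89), np.int64(61), np.int64(59), np.int64(58), np.int64(58), np.int64(61), np.int64(67), np.int64(67), np.int64(69), np.int64(69), np.int64(70), np.int64(70)]
[58, 58, 58, 57, 58, 58, 58, 57, 53, 55, 54, 54, 54, 54, 55, 55, 55, 54, 55, 54, 54, 54, 54, 54, 54, 55, 54, 55, 54, 55, 54, 55, 53, 55, 55, 55, 56, 55, 55, 53, 54, 55, 54, 55, 65, 65, 65, 67, 67, 66, 65, 64, 64, 64, 62]
```

```bash
python3 -m crank '[[[0,0.002,-0.0004],[0,0,0],0.0],[[0,0.003,0],[0,0,0],0.0],[[0,0.004,0],[0,0,0],0.0],[[0,0,0],[0,0,0],0.0]]';python3 - <<'E'
from h import *
goto(np.array([.5870,.1119,.077]),(.9848,-.1736))
E
```

```text
t: 20.78
eef_pos: [0.5636, 0.1161, 0.0771]
tool_rot: [0.0, 0.766, 0.642, 0.0]
contact_force: [-0.9, 0.5, 3.5]
gripper_width: 0.091
t 20.77 tcp [0.5636 0.1161 0.0771] z [ 8.e-04  6.e-04 -1.e+00] y [ 9.846e-01 -1.746e-01  7.000e-04] F [-0.9  0.5  3.5] M [ 0.07  0.29 -0.02] g 0.091 q [ 0.14  0.6  -0.59  1.9   0.46  0.78 -0.88]
turn(tool) [ 0.04 -0.04 -0.06]  shift in present tool axes [-0.1 23.8  0.1] mm; in final tool axes [-0.1 23.8  0.1]
turn(tool) [-6.0000e-02 -6.0000e-02  1.7994e+02]  shift in present tool axes [-0.1 23.8  0.1] mm; in final tool axes [  0.1 -23.8   0.1]
```

```bash
python3 -m crank '[[[0,0.004,0],[0,0,0],0.0],[[0,0.004,0],[0,0,0],0.0],[[0,0,0],[0,0,0],0.0]]'; python3 -m crank '[[[0,0.004,0],[0,0,0],0.0],[[0,0.004,0],[0,0,0],0.0],[[0,0,0],[0,0,0],0.0]]'; python3 - <<'E'
from h import *
goto(np.array([.5870,.1119,.077]),(.9848,-.1736)); shot('wrist','w22')
E
```

```text
t: 21.15
eef_pos: [0.5712, 0.1147, 0.0771]
tool_rot: [0.0, 0.766, 0.642, 0.0]
contact_force: [-1.3, -0.0, 4.1]
gripper_width: 0.093
t: 21.52
eef_pos: [0.5789, 0.1133, 0.0771]
tool_rot: [0.0, 0.766, 0.642, 0.0]
contact_force: [-1.7, 0.5, 4.8]
gripper_width: 0.093
t 21.52 tcp [0.5789 0.1133 0.0771] z [ 4.e-04  2.e-04 -1.e+00] y [ 9.847e-01 -1.744e-01  4.000e-04] F [-1.7  0.5  4.8] M [ 0.15  0.38 -0.03] g 0.093 q [ 0.14  0.62 -0.59  1.86  0.46  0.8  -0.87]
turn(tool) [ 0.02 -0.02 -0.05]  shift in present tool axes [0.  8.2 0.1] mm; in final tool axes [0.  8.2 0.1]
turn(tool) [-3.0000e-02 -4.0000e-02  1.7995e+02]  shift in present tool axes [0.  8.2 0.1] mm; in final tool axes [-0.  -8.2  0.1]
```

View pics/w22.png

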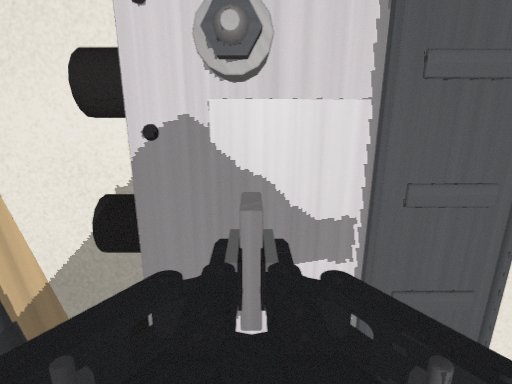

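```bash
python3 -m crank '[[[0,0.004,0],[0,0,0],0.0],[[0,0.0042,0],[0,0,0],0.0],[[0,0,0],[0,0,0],0.0],[[0,0,0],[0,0,0],0.0]]'; python3 - <<'E'
from h import *
o,m=goto(np.array([.5870,.1119,.077]),(.9848,-.1736)) or st(); im,d,c=shot('wrist','w23'); shot('side','s23'); T=o["eef_pos"]
v,u=np.mgrid[0:384,0:512]; uv=np.c_[u.ravel(),v.ravel()]
P=bydepth(c,uv,d).reshape(384,512,3); l=[];zz=[]
for r in range(15,280,5):
    z=P[r,:,2]; w=np.where((z>.0605)&(z<.07)&(np.arange(512)>320))[0]
    if len(w): l.append(P[r,w[0]])
l=(np.array(l)-T)@m; p=np.polyfit(l[:,0],l[:,1],1); print("lap edge tool y=%.4f x+%.4f"%tuple(p),(np.abs(np.polyval(p,l[:,0])-l[:,1])).max().round(4))
print("insertion est mm",(70-(p[1]*1e3+1.3)).round(1))
k=(P[:,:,2]>.055)&(P[:,:,2]<.072)&(u>400)&(u<500)&(v<280); q=P[k]; 
tq=(q-T)@m; A=np.c_[tq[:,:2],np.ones(len(tq))]; print("plate slopes",np.linalg.lstsq(A,q[:,2],rcond=None)[0].round(4))
im,d,c=load('s23'); cv2.imwrite('pics/s23b.png',cv2.resize(im[140:260,200:350],None,fx=5,fy=5,interpolation=cv2.INTER_CUBIC)[:,:,::-1])
E
```

```text
t: 22.08
eef_pos: [0.5869, 0.1118, 0.0771]
tool_rot: [0.0, 0.766, 0.642, 0.0]
contact_force: [-1.1, 0.7, 4.1]
gripper_width: 0.091
t 22.07 tcp [0.5869 0.1118 0.0771] z [ 4.e-04  2.e-04 -1.e+00] y [ 9.847e-01 -1.744e-01  3.000e-04] F [-1.1  0.7  4.1] M [ 0.11  0.39 -0.01] g 0.091 q [ 0.14  0.63 -0.59  1.84  0.46  0.81 -0.86]
turn(tool) [ 0.02 -0.01 -0.05]  shift in present tool axes [0.1 0.1 0.1] mm; in final tool axes [0.1 0.1 0.1]
turn(tool) [-2.0000e-02 -3.0000e-02  1.7995e+02]  shift in present tool axes [0.1 0.1 0.1] mm; in final tool axes [-0.1 -0.1  0.1]
t 22.07 tcp [0.5869 0.1118 0.0771] z [ 4.e-04  2.e-04 -1.e+00] y [ 9.847e-01 -1.744e-01  3.000e-04] F [-1.1  0.7  4.1] M [ 0.11  0.39 -0.01] g 0.091 q [ 0.14  0.63 -0.59  1.84  0.46  0.81 -0.86]
lap edge tool y=-0.0039 x+0.0485 0.0025
insertion est mm 20.2
plate slopes [0.0014 0.0021 0.0631]
```

View pics/w23.png

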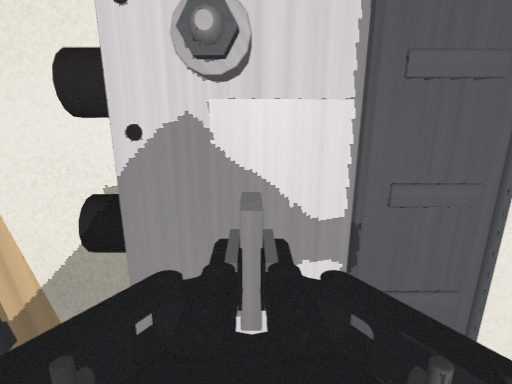

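View pics/s23b.png

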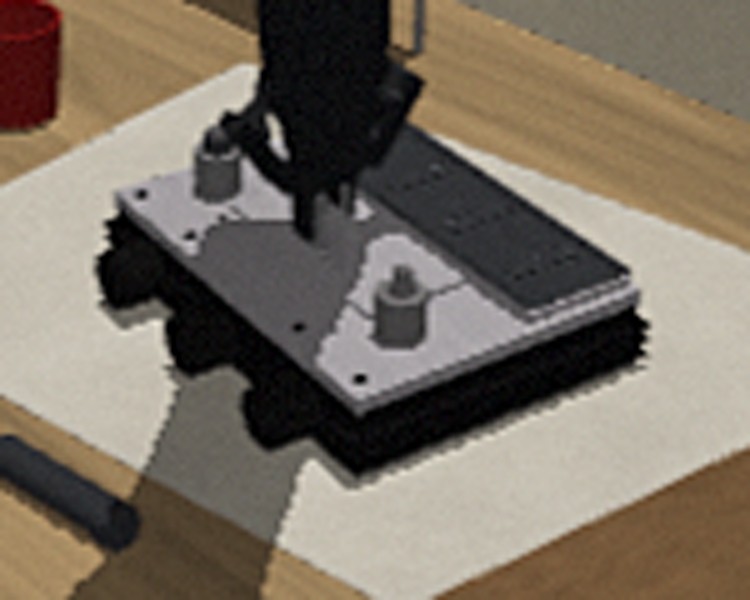

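```bash
python3 -m crank '[[[0,0,0.0005],[0,0,0],0.0],[[0,0,0],[0,0,0],0.0],[[0,0,0],[0,0,0],0.0]]'; python3 - <<'E'
from h import *
import numpy as np
F=[]
for i in range(4):
    o=bot.get_obs(); F.append(o["contact_force"]); shot('side','s24')
print(np.mean(F,0)); st()
E
```

```text
t: 22.55
eef_pos: [0.5869, 0.1118, 0.0771]
tool_rot: [0.0, 0.766, 0.642, 0.0]
contact_force: [-3.9, 0.1, 9.0]
gripper_width: 0.094
[-3.37755769  0.08871824  8.67199452]
t 22.75 tcp [0.5869 0.1118 0.0771] z [ 5.e-04 -1.e-04 -1.e+00] y [ 9.847e-01 -1.745e-01  5.000e-04] F [-3.7  1.2  8.8] M [0.01 0.69 0.06] g 0.094 q [ 0.14  0.63 -0.59  1.84  0.46  0.81 -0.86]
```

```bash
python3 - <<'E'
from h import *
o,m=st(); im,d,c=shot('wrist','w25'); T=o["eef_pos"]
v,u=np.mgrid[0:384,0:512]; uv=np.c_[u.ravel(),v.ravel()]; U,V=u.ravel(),v.ravel()
P=bydepth(c,uv,d); ok=d.ravel()>0; Q=(P-T)@m
def fit(n,k):
    A=np.c_[Q[k][:,:2],np.ones(k.sum())]; print(n,np.linalg.lstsq(A,P[k][:,2],rcond=None)[0].round(4),P[k][:,2].mean().round(4))
fit("strip",ok&(abs(P[:,2]-.058)<.004)&(V>105)&(V<230)&(U>215)&(U<340))
fit("deck",ok&(abs(P[:,2]-.055)<.004)&(V<92)&(U>260)&(U<340))
fit("plate now",ok&(abs(P[:,2]-.064)<.006)&(V<280)&(U>400)&(U<480))
im,d,c=load('w2'); P=bydepth(c,uv,d); o2=P
k=(d.ravel()>0)&(abs(P[:,2]-.064)<.006)&(U>300)&(U<400)&(V<100)&(V>20)
Q=(P-T)@m; k&=(P[:,2]>.059); fit("plate before",k)
im,d,c=shot('top','t25')
P=bydepth(c,uv,d); 
for n,b in dict(socket=(.647,-.233),spray=(.43,.55)).items():
    k=(d.ravel()>0)&(abs(P[:,0]-b[0])<.08)&(abs(P[:,1]-b[1])<.08)&(P[:,2]>.02); print(n,P[k].mean(0).round(3))
im,d,c=load('s24'); 
P=bydepth(c,uv,d); k=(abs(P[:,0]-.555)<.025)&(abs(P[:,1]-.018)<.025)&(P[:,2]>.06)&(P[:,2]<.0875); print("sleeve",P[k].mean(0).round(4),"top",np.percentile(P[k][:,2],98).round(4))
E
```

```text
t 22.75 tcp [0.5869 0.1118 0.0771] z [ 5.e-04 -1.e-04 -1.e+00] y [ 9.847e-01 -1.745e-01  5.000e-04] F [-3.7  1.2  8.8] M [0.01 0.69 0.06] g 0.094 q [ 0.14  0.63 -0.59  1.84  0.46  0.81 -0.86]
strip [0.0001 0.0003 0.0575] 0.0575
deck [-0.0017 -0.0011  0.0547] 0.0545
plate now [ 0.0021 -0.001   0.0633] 0.0633
plate before [0.0043 0.0009 0.0636] 0.0633
socket [ 0.647 -0.233  0.045]
spray [0.406 0.541 0.139]
sleeve [0.5493 0.0093 0.0751] top 0.0858
```

View pics/t25.png

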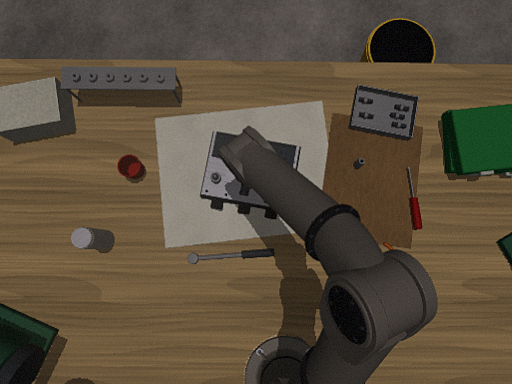

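```bash
python3 -c "
from station import bot
print(bot.get_obs()['contact_force']); print(bot.hand_in())"
```

```text
[-3.56575021  0.1505975   9.56181809]
the job is handed in; nothing more can be done
None
```

The job is done and handed in at about 23 s. The loose sleeve is on the bare stud and released. The strip lies on the deck between the two sleeves, tucked under the lapped plate, and I am still holding it by the fin.

What the last checks showed:
- **Sleeve:** its top is at 85.8 mm, about the 85 mm expected for one seated on the deck.
- **Tuck:** the front edge is about 20.2 mm under the plate.
- **Flatness:** the strip's top face is 3.0 mm above the deck with no measurable slope.
- **Lapped plate:** its height is 63.3 mm before and after, so it was not lifted.
- **Push:** the wrist reads about 9 to 9.5 N down, or about 11 N on the deck with the strip's weight.
- **Bystanders:** the socket reads the same position as at the start. The others look unmoved in the top view, except the scriber, which the arm mostly hides.

What disagreed or was less certain:
- **Camera offset:** the wrist camera reads about 1.3 mm off sideways compared with the jaws. The top view differs from it by up to 4 mm. I corrected for the 1.3 mm.
- **Squareness:** the plate's edge measured about 0.2 to 0.3° off the strip's front edge. I left this, as it is about 0.7 mm over the strip's length and within what I can measure.
- **Sideways force:** about 3.5 N remains at the wrist in the final press.

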